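Tighten the garland rail clamp with the click wrench

ROBOT

A 7-joint arm with a two-finger parallel gripper is mounted at the origin on the work surface; the furniture and walls round the work are solid. World frame = base frame: x ahead of the robot, y to its left, z up, the work surface at z = 0. Lengths are in m, angles in rad, forces in N, time in s.
With the tool pointing down it reaches from about 0.4 to 0.85 m from the base axis. Payload 10.4 kg.
Tool frame: the origin (TCP) lies where the fingers leave the gripper's body, on its centre line; the fingertips stand 73 mm ahead of it and the grasp point (between the pads) lies 54 mm ahead of it; z points along the fingers, y is the direction in which the jaws open and shut (so a half turn about z gives the same grasp; the last joint's range is limited). The gripper opens to 85 mm and grips with 20 to 120 N. Pads are 22 mm wide; open, the fingers measure 114 mm over their backs; the gripper's body (76 mm by 85 mm) begins 54 mm behind the grasp point. The pads swing forward as they close: fully open they stand 13 mm farther back than shut.
Start: joints at [1.087, 0.332, -0.065, 1.46, 0.022, 1.35, -0.088], TCP at [0.278, -0.56, 0.304] pointing down, gripper open.
Joint ranges: [-2.6, 2.6], [-0.5, 2.12], [-1.47, 1.34], [0.16, 2.42], [-1.27, 4.41], [0.06, 2.06], [-2.6, 2.6]. Speed limits (rad/s): [2.22, 2.22, 2.79, 2.79, 3.14, 3.14, 3.14].

INTERFACE

Orientations are given as a unit quaternion [x, y, z, w].
In Python, from workcell import get_obs, camera, camera_model, hand_in gives the robot as it stands.
- The arm moves only by the shell command python3 -m crank 'ROWS' [FORCE]. ROWS is text: rows parted by semicolons, each of 7 numbers parted by spaces: the shift along the tool's x, y, z in units of 40 mm (1.0 is 40 mm), then the turn, a rotation vector about the tool's x, y, z in units of 8 degrees (1.0 is 8 degrees), then the finger opening in mm, from 0 to 85.4. In form: x y z ax ay az jaw; .... A call has exactly 10 rows; each row shifts and turns the pose as measured when the row begins, along the tool's axes as they then stand; what a row does not reach is not made up. A row lasts 1/10 s, in which the tool goes at most 50 mm and 8.59 degrees, less where a joint would pass 70% of its speed; a pose out of reach is approached as far as the arm can. A call is refused whole if a number of a shift passes 1 or a number of a turn 1, either way. A call with a gripper value outside its range is refused whole. The fingers move at their own pace and stop on an object; FORCE is the grip in N (left out, the last holds). Time passes only in rows, so rows that do not move let the fingers close, or fill a call up. It gives the time, the measured TCP pose, the force and the opening at its end, in the units of the state.
- get_obs(): the state, without advancing time (a new reading comes with each control period).
- camera(name): name is "scene" or "top"; returns (picture, depth): 384x512x3 uint8, red, green, blue; 384x512 float32, m along the optical axis (not along the pixel's ray), 0 where there is no reading.
- camera_model(name): a dict with "fx", "fy", "cx", "cy" (pixels), "position" and "rotation" of the camera in the world. Camera axes: x right, y up, looking along -z (the intrinsics and any distortion apply to the point x, -y, -z); pixel columns grow to the right and rows downward; lengths in m; the calibration is good to about 2 mm. A picture is of the moment at which its call begins. camera_model takes no time and is no camera call.
- hand_in(): hands the job in, once; it reports no verdict.
The state is a dict: "clock": time; "joint_pos": joint angles; "joint_velocities": joint speeds; "tau": joint torques, N m; "position": TCP position; "ee_rot": TCP orientation; "ft_force": force on the tool from outside, world axes, zero at the start; "torque": the same for the moment, N m; "grip_width": opening from 0.0 (shut) to 1.0 (fully open).
Only numpy, scipy, OpenCV 4.12 (cv2) and the standard library are available. Lean on these libraries where they do the work, as an engineer would, in place of code of your own. Each camera call takes 0.05 s, during which the arm holds its last target.

TASK

The clamp bolt on the foot of the garland rail is slack. Take the click wrench out of its wooden rest, set its square socket fully down over the bolt head and let go; then take the wrench by its black grip and turn it clockwise (seen from above) until the bolt is tight and the handle clicks over at its joint - stop there, do not force the handle on to the end of its travel. Finally lay the wrench straight back in its rest as it was, with the handle sprung straight again, the bolt still tight and the duck, pot, stem tape and stapler left where they stand.

Things in the scene. Friction and masses are not known exactly. Their poses are not given: they have to be found in the camera images.
- wrench: Steel click wrench, 205 mm long, about 0.44 kg (varies), balance near x = 30 mm. Origin: centre of the square socket at the head's underside; x points along the straight handle, z up. Head 52 x 52 x 20 mm with a 33.5 mm square through-hole, sides along x and y, chamfered 2 mm below. Upright joint pin (brass) at x = 45 mm. Starts flat in the rest with the grip sunk in the groove.
- wrench_neck (a point): Centre of the handle's flat-sided steel neck: 14 mm wide, 18 mm high (2 to 20 mm above the wrench's underside), bare from 50 to 90 mm from the socket centre; this point is 65 mm from it, 11 mm up. In the rest only the neck and head are open to fingers. x points along the handle.
- wrench_handle (a joint): Breakaway joint, rad: 0 = straight (stop), grows as the handle swings clockwise from above against the head, travel ends at 0.5. A spring holds it at 0 up to about 1.0 N m (10 N sideways at the grip), then it gives way under nearly the same load. Above 0.12 it has clicked; above 0.40 it is forced. Eased or let go, it swings back to 0 by itself, damped.
- wrench_grip (a point): Centre of the black grip (26 mm wide, 24 mm high, 90 mm long) on the handle: 100 mm from the breakaway joint, 145 mm from the socket centre when straight, 12 mm above the wrench's underside. x points along the handle away from the socket.
- bolt_seat (a point): Centre of the bolt head's foot, on the flat clamp top (52 mm above the table) where the socket rests when fully down. z up; x and y are square to the flats and turn with the bolt. Square steel head 30 x 30 mm, straight to 21 mm, then stepped in to 19.5 mm square at 29 mm. The wrench fits in all four quarter turns, with play of about 0.12 rad either way.
- bolt (a joint): Turn of the clamp bolt, rad: grows clockwise seen from above, 1.0 = tight (hard stop). Starts slack between 0.45 and 0.70. It turns with about 0.3 N m.
- foot: Fixed foot of the garland rail: grey base plate 150 x 130 x 12 mm; aluminium clamp 52 mm high, reaching 38 mm from the bolt in foot +x, -x and -y, 58 mm in +y; steel tube 25 mm thick, 208 mm long, along the foot's x, 30 mm to the +y side of the bolt, top at 44 mm. Origin on the table below the bolt.
- rest: Fixed wooden rest: base board 235 x 80 x 8 mm (rest x = -47 to 188 mm), with two 17 mm wide walls, 32 mm high over the table, x = 94 to 182 mm, that leave a groove 36 mm wide along the rest's x for the grip. Origin on the table; the wrench in place has its origin 8 mm above it and its x along the rest's x.
- duck: Small yellow duck, 56 x 46 x 42 mm, loose; origin under its centre. Leave alone.
- pot: Small clay pot, 49 mm wide, 38 mm high, loose; origin under its centre. Leave alone.
- stem_tape: Green roll of stem tape lying flat, 58 mm wide, 13 mm high, loose; origin under its centre. Leave alone.
- stapler: Red and black stapler, 34 x 136 x 37 mm, loose; origin under its centre. Leave alone.
Mind the look-alikes: they are no part of the job. There is more than one size of the wrench; the job needs the larger.

How it is judged:
By the outcome, as a careful person would: the job done as asked, in the order asked, and still so for the second after the job is handed in, with the robot touching nothing.
It also fails if it takes over 67 s, if anything falls off the work surface, if the arm or the gripper's body presses on something with over 40 N, if the wrist force passes 120 N, or if a joint passes its speed limit or range.

## Working session

There is one attempt and no reset: what is moved stays moved. The work goes in short steps, Python scripts to look and compute and a shell command to move; the robot and the scene stay as the last step left them, time stands still between calls to the robot, and variables do not carry over. Pictures are saved under pics/ and viewed, and the job is handed in when it is done.

```bash
ls -la; mkdir -p pics
python3 - <<'E'
from workcell import get_obs, camera, camera_model
import cv2, numpy as np
print(get_obs())
for n in ("scene","top"):
    m=camera_model(n); print(n,m)
    p,d=camera(n)
    cv2.imwrite(f"pics/{n}0.png",p[:,:,::-1]); np.save(f"pics/{n}0_d.npy",d); np.save(f"pics/{n}0_p.npy",p)
E
```

```text
total 12
drwxr-xr-x  3 agent agent 4096 Dec  7 15:56 .
drwxr-xr-x 23 root  root  4096 Dec  7 15:56 ..
drwxr-xr-x  2 agent agent 4096 Dec  7 15:56 pics
{'clock': 0.0, 'joint_pos': array([ 1.08740686,  0.33287049, -0.06472845,  1.46095222,  0.02160835,
        1.3499122 , -0.08849396]), 'joint_velocities': array([-5.17703099e-04, -8.50135046e-04,  3.25950877e-04,  8.40618348e-04,
       -2.06589651e-04,  9.78348479e-04, -9.75831037e-05]), 'tau': array([ 9.01840231e-04, -6.25425053e+01,  4.96837869e-02, -3.91599762e+01,
        1.62645034e-02,  9.82026133e-03, -3.82324129e-05]), 'position': array([ 0.2777965 , -0.55955658,  0.3031116 ]), 'ee_rot': array([ 9.73569680e-01,  2.28389043e-01, -1.97602513e-04, -6.95558809e-04]), 'ft_force': array([-0.17171003, -0.31924346,  0.28679727]), 'torque': array([0.01152349, 0.01863018, 0.00093113]), 'grip_width': 0.9992382996673371}
scene {'fx': 482.3147426171315, 'fy': 482.3147426171315, 'cx': 257.41001521797614, 'cy': 186.99052638561045, 'position': array([-0.71802224,  0.69140236,  0.67980924]), 'rotation': array([-0.26978621,  0.47681206,  0.71989187, -0.42617056])}
top {'fx': 477.7187448814547, 'fy': 477.7187448814547, 'cx': 255.89525946729654, 'cy': 188.13205155546837, 'position': array([0.21172105, 0.00661368, 1.41173946]), 'rotation': array([-0.06923973,  0.07157186,  0.71082952, -0.6962792 ])}
```

View pics/top0.png

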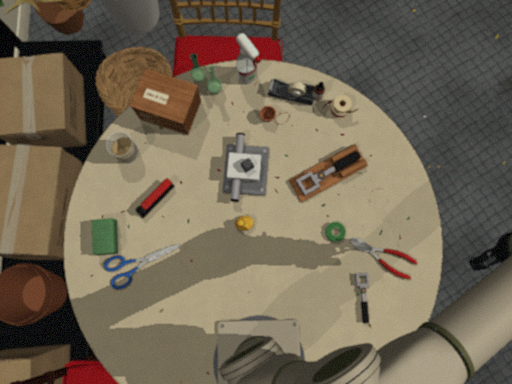

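View pics/scene0.png

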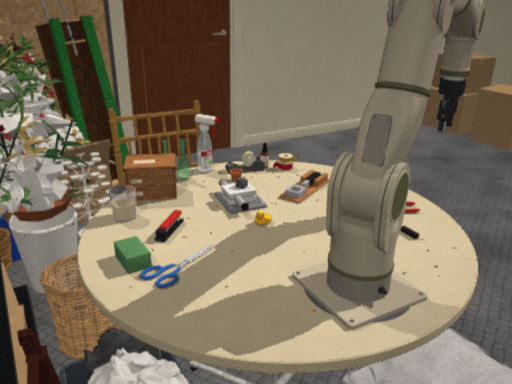

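```bash
cat > h.py <<'E'
import numpy as np, cv2
from scipy.spatial.transform import Rotation as R
from workcell import get_obs, camera, camera_model
def snap(n,tag):
    p,d=camera(n); cv2.imwrite(f"pics/{tag}.png",p[:,:,::-1]); np.save(f"pics/{tag}_d.npy",d); np.save(f"pics/{tag}_p.npy",p); return p,d
def load(tag): return np.load(f"pics/{tag}_p.npy"),np.load(f"pics/{tag}_d.npy")
def cloud(n,d):
    m=camera_model(n); v,u=np.mgrid[:d.shape[0],:d.shape[1]]
    c=np.stack([(u-m['cx'])/m['fx']*d,-(v-m['cy'])/m['fy']*d,-d],-1)
    return c@R.from_quat(m['rotation']).as_matrix().T+m['position']
def proj(n,P):
    m=camera_model(n); c=(np.atleast_2d(P)-m['position'])@R.from_quat(m['rotation']).as_matrix()
    return np.stack([m['cx']+m['fx']*c[:,0]/-c[:,2],m['cy']-m['fy']*c[:,1]/-c[:,2]],-1)
def ontoz(n,uv,z):
    m=camera_model(n); uv=np.atleast_2d(np.array(uv,float))
    r=np.stack([(uv[:,0]-m['cx'])/m['fx'],-(uv[:,1]-m['cy'])/m['fy'],-np.ones(len(uv))],-1)@R.from_quat(m['rotation']).as_matrix().T
    return m['position']+r*((z-m['position'][2])/r[:,2])[:,None]
def crop(tag,u0,u1,v0,v1,s,out):
    p=cv2.imread(f"pics/{tag}.png")[v0:v1,u0:u1]; cv2.imwrite(f"pics/{out}.png",cv2.resize(p,None,fx=s,fy=s,interpolation=cv2.INTER_CUBIC))
E
python3 - <<'E'
from h import *
crop("top0",285,375,140,205,8,"c_rest"); crop("top0",215,275,125,200,8,"c_foot")
crop("scene0",205,345,160,230,5,"c_sc")
p,d=load("top0"); X=cloud("top",d)
for uv in [(330,173),(245,168),(335,232),(245,223),(300,300),(305,185),(345,160),(268,115),(150,195)]: print(uv,X[uv[1],uv[0]].round(4))
E
```

```text
(330, 173) [ 0.534  -0.2232  0.0226]
(245, 168) [0.541  0.0294 0.0779]
(335, 232) [ 0.3597 -0.2323  0.0009]
(245, 223) [0.3894 0.0331 0.0211]
(300, 300) [ 0.1658 -0.1216 -0.005 ]
(305, 185) [ 0.5022 -0.1487  0.007 ]
(345, 160) [ 0.5707 -0.2684  0.032 ]
(268, 115) [ 0.7258 -0.0433  0.007 ]
(150, 195) [0.4758 0.3098 0.0351]
```

View pics/c_rest.png

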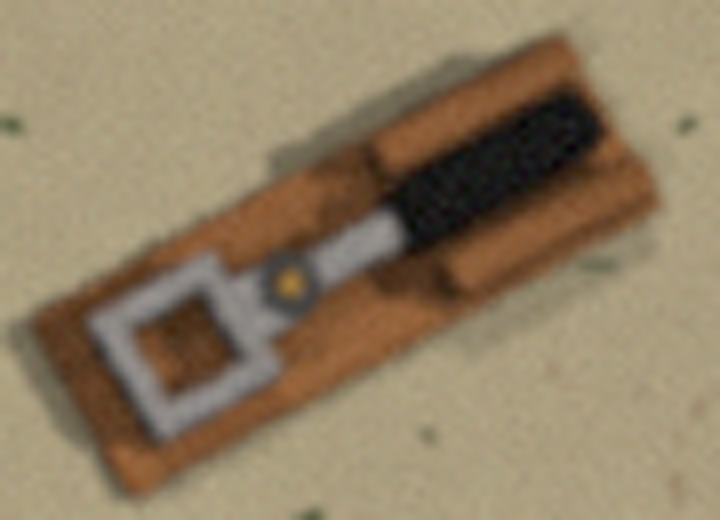

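View pics/c_foot.png

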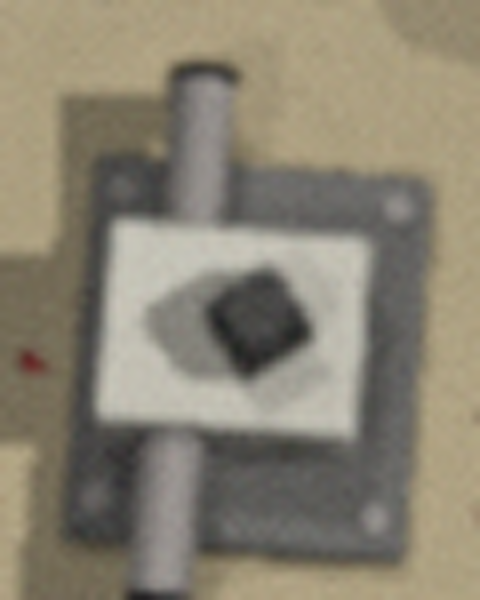

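View pics/c_sc.png

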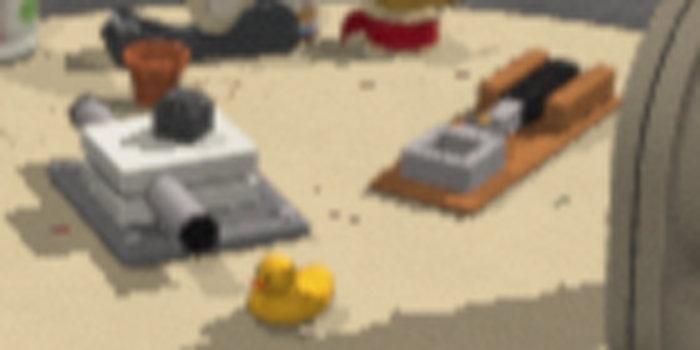

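```bash
cat >> h.py <<'E'
from scipy.optimize import least_squares
def fit(n,model,uv,x0):
    "model Nx3 (z world), pose x,y,yaw"
    model=np.array(model,float); uv=np.array(uv,float)
    def W(q):
        c,s=np.cos(q[2]),np.sin(q[2]); return np.c_[q[0]+c*model[:,0]-s*model[:,1],q[1]+s*model[:,0]+c*model[:,1],model[:,2]]
    r=least_squares(lambda q:(proj(n,W(q))-uv).ravel(),x0)
    return r.x,r.fun.reshape(-1,2)
def cu(pts,u0,v0,s): return (np.array(pts,float)+.5)/s-.5+np.array([u0,v0])
E
python3 - <<'E'
from h import *
o=lambda P:cu(P,285,140,8)
# wrench corners: near-left etc
pk=o([(90,320),(215,252),(285,368),(165,440),(290,285)])
print(ontoz("top",pk,.028))
h=.026
# yaw direction: head->grip
a=ontoz("top",pk,.028); 
d=ontoz("top",o([(585,115)]),.032)[0]-a[:4].mean(0); y=np.arctan2(d[1],d[0]); print("yaw",y)
q,r=fit("top",[(-h,h,.028),(h,h,.028),(h,-h,.028),(-h,-h,.028),(.045,0,.03)],pk,[*a[:4].mean(0)[:2],y]); print("wrench",q,r.round(2))
pr=o([(30,320),(130,500),(565,38),(660,195)])
q,r=fit("top",[(-.047,.04,.008),(-.047,-.04,.008),(.182,.035,.032),(.182,-.035,.032)],pr,q); print("rest",q,r.round(2))
o=lambda P:cu(P,215,125,8)
pf=o([(110,218),(372,238),(358,440),(97,412)]); a=ontoz("top",pf,.052);print(a)
pb=o([(265,262),(312,330),(250,380),(207,315)]); b=ontoz("top",pb,.073);print(b,b.mean(0), np.linalg.norm(np.diff(b,axis=0),axis=1))
# foot: +y side is tube side (image left => world +y). 
q,r=fit("top",[(.038,.058,.052),(.038,-.038,.052),(-.038,-.038,.052),(-.038,.058,.052)],pf,[*b.mean(0)[:2],0]);print("foot",q,r.round(2))
g=.015
q,r=fit("top",[(g,g,.073),(g,-g,.073),(-g,-g,.073),(-g,g,.073)],pb,[*b.mean(0)[:2],-.6]);print("bolt",q,r.round(2))
E
```

```text
[[ 0.51488565 -0.11983005  0.028     ]
 [ 0.53982757 -0.16731057  0.028     ]
 [ 0.49523646 -0.19126622  0.028     ]
 [ 0.46907175 -0.14576891  0.028     ]
 [ 0.52666641 -0.1946186   0.028     ]]
yaw -1.064802518639043
wrench [ 0.50469238 -0.1558227  -1.06571717] [[ 0.22  0.  ]
 [-0.44 -0.06]
 [-0.03  0.24]
 [-0.04 -0.09]
 [ 0.29 -0.09]]
rest [ 0.50578156 -0.15699778 -1.09753006] [[-0.72 -0.06]
 [-0.18  0.52]
 [ 0.39 -0.39]
 [ 0.51 -0.11]]
[[ 0.59746328  0.0782711   0.052     ]
 [ 0.58785813 -0.01811567  0.052     ]
 [ 0.51181168 -0.01126851  0.052     ]
 [ 0.5242237   0.08369915  0.052     ]]
[[0.57384918 0.0212096  0.073     ]
 [0.54814496 0.00469767 0.073     ]
 [0.53007567 0.02736929 0.073     ]
 [0.55449903 0.04249074 0.073     ]] [0.55164221 0.02394183 0.073     ] [0.03055079 0.0289914  0.02872558]
foot [ 0.55433155  0.02318518 -0.1018042 ] [[ 0.42 -0.19]
 [ 0.12 -0.14]
 [-0.18 -0.28]
 [-0.35  0.61]]
bolt [ 0.55163997  0.02394231 -0.93815223] [[ 0.18  0.41]
 [ 0.59 -0.1 ]
 [ 0.07 -0.2 ]
 [-0.84 -0.11]]
```

```bash
cat >> h.py <<'E'
from scipy.optimize import minimize
def xf(q,m):
    m=np.array(m,float);c,s=np.cos(q[2]),np.sin(q[2]); return np.c_[q[0]+c*m[:,0]-s*m[:,1],q[1]+s*m[:,0]+c*m[:,1],m[:,2]]
def box(x0,x1,y0,y1,z0,z1): return [(x,y,z) for x in(x0,x1) for y in(y0,y1) for z in(z0,z1)]
def hullmask(n,P,u0,v0,shape,s,val=1.,img=None):
    uv=(proj(n,P)-[u0,v0]+.5)*s-.5
    if img is None: img=np.zeros(shape,np.float32)
    cv2.fillConvexPoly(img,np.round(cv2.convexHull(uv.astype(np.float32)).reshape(-1,2)*16).astype(np.int32),val,shift=4); return img
def up(p,u0,u1,v0,v1,s): return cv2.resize(p[v0:v1,u0:u1],None,fx=s,fy=s,interpolation=cv2.INTER_CUBIC).astype(np.float32)
def opt(cost,x0,steps=(.004,.004,.08)):
    best=None
    S=np.vstack([x0]+[np.array(x0)+np.eye(3)[i]*steps[i] for i in range(3)])
    r=minimize(cost,x0,method='Nelder-Mead',options=dict(initial_simplex=S,xatol=1e-5,fatol=1e-6)); return r.x,r.fun
E
python3 - <<'E'
from h import *
p,d=load("top0"); 
for base in (p,):
  u0,u1,v0,v1,s=235,262,150,180,10
  L=up(p,u0,u1,v0,v1,s).mean(2); print("lum",np.percentile(L,[2,10,30,50,80]))
  for th in (90,105):
    M=(L<th).astype(np.float32)
    n,l,st,ce=cv2.connectedComponentsWithStats(M.astype(np.uint8)); k=1+np.argmax(st[1:,4]); M=(l==k).astype(np.float32)
    print(cv2.minAreaRect(np.argwhere(M>0)[:,::-1].astype(np.float32)))
    def c(q):
        H=hullmask("top",xf(q,box(-.015,.015,-.015,.015,.052,.073)+box(-.00975,.00975,-.00975,.00975,.073,.081)),u0,v0,M.shape,s)
        return np.abs(H-M).sum()/M.sum()
    for y in(-.9,-.6,-1.2): print("bolt",th,*opt(c,[.553,.0235,y]))
u0,u1,v0,v1,s=288,370,140,205,8
U=up(p,u0,u1,v0,v1,s); sat=U.max(2)-U.min(2); L=U.mean(2)
G=((sat<25)&(L<75)); 
n,l,st,ce=cv2.connectedComponentsWithStats(G.astype(np.uint8)); k=1+np.argmax(st[1:,4]); G=(l==k).astype(np.float32); print("grip area",st[k])
def c(q):
    H=hullmask("top",xf(q,box(.1,.19,-.013,.013,.02,.032)),u0,v0,G.shape,s); return np.abs(H-G).sum()/G.sum()
print("grip",*opt(c,[.505,-.156,-1.07]))
Hd=((sat<40)&(L>75)&(L<185)); 
n,l,st,ce=cv2.connectedComponentsWithStats(Hd.astype(np.uint8)); print(st[:6])
cv2.imwrite("pics/m1.png",np.hstack([G*255,Hd*255]).astype(np.uint8)[:, :])
E
```

```text
lum [ 48.          71.66666412 112.         146.33332825 184.33332825]
((118.9662094116211, 152.66278076171875), (110.27993774414062, 109.20874786376953), 56.72511291503906)
bolt 90 [ 0.55429107  0.02554312 -0.95121606] 0.20265904068946838
bolt 90 [ 0.55294383  0.02475161 -1.08463622] 0.18936386704444885
bolt 90 [ 0.55350219  0.02490641 -1.13584814] 0.19324162602424622
((117.71023559570312, 152.48703002929688), (117.4385986328125, 115.5574951171875), 56.72511291503906)
bolt 105 [ 0.55420445  0.02573902 -0.9858436 ] 0.08883018046617508
bolt 105 [ 0.55388387  0.02561235 -1.02745361] 0.08800462633371353
bolt 105 [ 0.55413544  0.02545757 -1.03882444] 0.08825229108333588
grip area [  342    93   234   177 15784]
grip [ 0.50152285 -0.14437169 -1.08575459] 0.16453370451927185
[[     0      0    656    520 291835]
 [   599      0      6      5     27]
 [   418     10      4      6     15]
 [    52     22      2      2      2]
 [   557     24      1      1      1]
 [   557     25      5      5     13]]
```

```bash
cat >> h.py <<'E'
def overlay(tag,n,polys,u0,u1,v0,v1,s,out):
    im=cv2.resize(cv2.imread(f"pics/{tag}.png")[v0:v1,u0:u1],None,fx=s,fy=s,interpolation=cv2.INTER_CUBIC)
    for P,col in polys:
        uv=(proj(n,P)-[u0,v0]+.5)*s-.5
        cv2.polylines(im,[np.round(uv*16).astype(np.int32)],True,col,1,cv2.LINE_AA,4)
    cv2.imwrite(f"pics/{out}.png",im)
def rect(x0,x1,y0,y1,z): return [(x0,y0,z),(x1,y0,z),(x1,y1,z),(x0,y1,z)]
def wpolys(q,z): 
    return [(xf(q,rect(-.026,.026,-.026,.026,z+.02)),(0,255,0)),(xf(q,rect(-.01675,.01675,-.01675,.01675,z+.02)),(0,255,0)),(xf(q,rect(.05,.09,-.007,.007,z+.02)),(255,255,0)),(xf(q,rect(.1,.19,-.013,.013,z+.024)),(0,0,255))]
def bpolys(q): return [(xf(q,rect(-.015,.015,-.015,.015,.052)),(255,0,255)),(xf(q,rect(-.015,.015,-.015,.015,.073)),(0,255,255)),(xf(q,rect(-.00975,.00975,-.00975,.00975,.081)),(0,255,0))]
E
python3 - <<'E'
from h import *
q=[.505,-.156,-1.072]; f=[.554,.0245,-.10]; b=[.554,.0245,-.98]
rp=[(xf(q,rect(-.047,.188,-.04,.04,.008)),(255,255,255)),(xf(q,rect(.094,.182,.018,.035,.032)),(255,255,255)),(xf(q,rect(.094,.182,-.035,-.018,.032)),(255,255,255))]
overlay("top0","top",wpolys(q,.008)+rp,285,375,140,205,8,"o1")
fp=[(xf(f,rect(-.038,.038,-.038,.058,.052)),(255,0,0))]
overlay("top0","top",bpolys(b)+fp,215,275,130,190,10,"o2")
overlay("scene0","scene",wpolys(q,.008)+rp+bpolys(b)+fp,205,345,160,230,5,"o3")
E
```

```text
(no output)
```

View pics/o1.png

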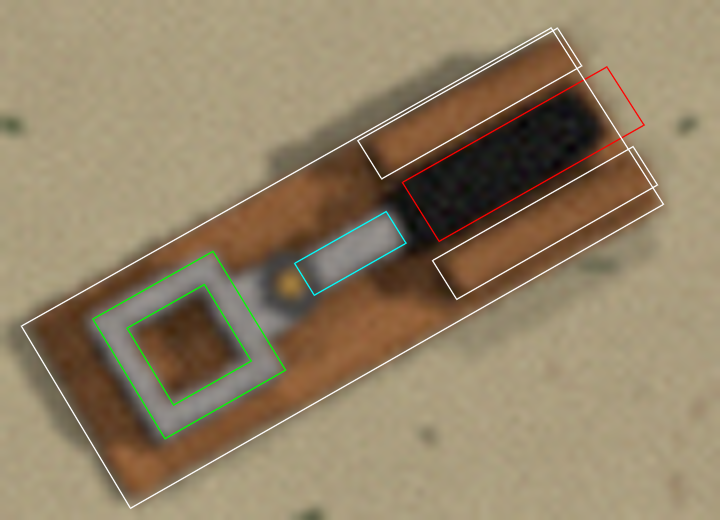

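View pics/o2.png

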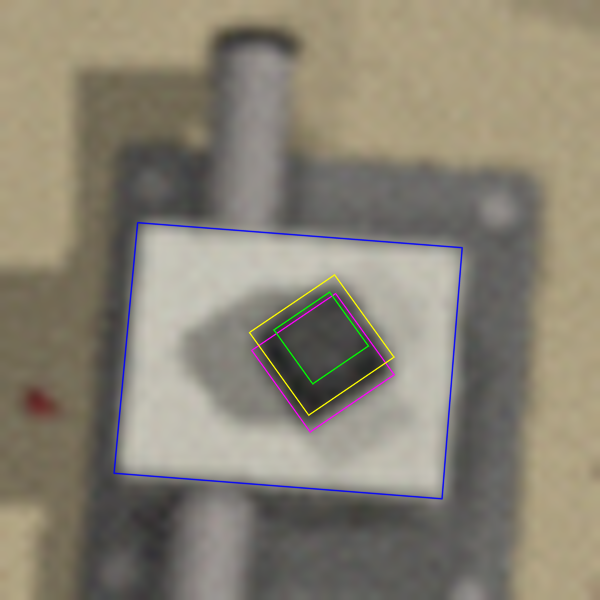

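View pics/o3.png

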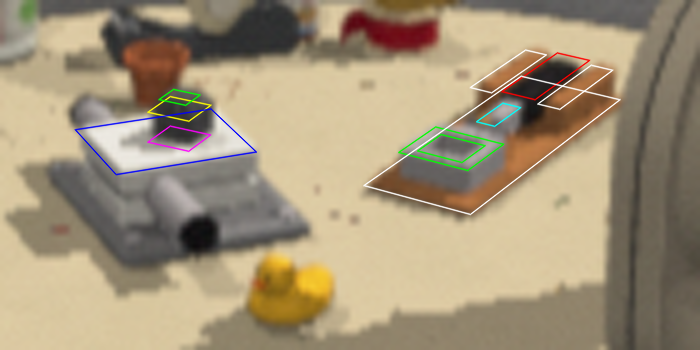

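```bash
cat >> h.py <<'E'
def st():
    o=get_obs(); r=R.from_quat(o['ee_rot']); m=r.as_matrix(); yaw=np.arctan2(m[1,0],m[0,0])
    return o,o['position'],r,yaw
def down(yaw): return R.from_quat([np.cos(yaw/2),np.sin(yaw/2),0,0])
def show():
    o,p,r,yaw=st(); m=r.as_matrix()
    print(f"t={o['clock']:.2f} pos {p.round(4)} yaw {yaw:.4f} tilt {m[:2,2].round(4)} f {o['ft_force'].round(1)} tq {o['torque'].round(2)} jaw {o['grip_width']*85.4:.1f} q {o['joint_pos'].round(2)}")
def plan(P,yaw,n):
    "rows to type: straight line & even turn to tool-down pose"
    o,p,r,_=st(); P=np.array(P); rt=down(yaw); rv=(r.inv()*rt).as_rotvec()
    for i in range(n):
        ri=r*R.from_rotvec(rv*i/n); d=ri.inv().apply((P-p)/n)/.04; t=rv/n/np.radians(8)
        print(*d.round(2),*t.round(2),sep=' ')
E
python3 - <<'E'
from h import *
show(); plan([.5361,-.2131,.20],2.07,15)
E
```

```text
t=0.10 pos [ 0.2778 -0.5596  0.3032] yaw 0.4608 tilt [-0.0006  0.0011] f [ 0.8  0.2 -0.7] tq [-0.    0.01 -0.04] jaw 85.4 q [ 1.09  0.33 -0.06  1.46  0.02  1.35 -0.09]
0.64 -0.33 0.17 -0.0 -0.0 -0.77
0.67 -0.25 0.17 -0.0 -0.0 -0.77
0.7 -0.18 0.17 -0.0 -0.0 -0.77
0.71 -0.11 0.17 -0.0 -0.0 -0.77
0.72 -0.03 0.17 -0.0 -0.0 -0.77
0.72 0.05 0.17 -0.0 -0.0 -0.77
0.71 0.13 0.17 -0.0 -0.0 -0.77
0.69 0.2 0.17 -0.0 -0.0 -0.77
0.67 0.27 0.17 -0.0 -0.0 -0.77
0.63 0.34 0.17 -0.0 -0.0 -0.77
0.59 0.41 0.17 -0.0 -0.0 -0.77
0.55 0.47 0.17 -0.0 -0.0 -0.77
0.49 0.53 0.17 -0.0 -0.0 -0.77
0.43 0.58 0.17 -0.0 -0.0 -0.77
0.37 0.62 0.17 -0.0 -0.0 -0.77
```

```bash
python3 -m crank '0.64 -0.33 0.1 0 0 -0.77 85; 0.67 -0.25 0.1 0 0 -0.77 85; 0.7 -0.18 0.1 0 0 -0.77 85; 0.71 -0.11 0.1 0 0 -0.77 85; 0.72 -0.03 0.1 0 0 -0.77 85; 0.72 0.05 0.1 0 0 -0.77 85; 0.71 0.13 0.1 0 0 -0.77 85; 0.69 0.2 0.1 0 0 -0.77 85; 0.67 0.27 0.1 0 0 -0.77 85; 0.63 0.34 0.1 0 0 -0.77 85' 80
python3 - <<'E'
from h import *
show(); plan([.5361,-.2131,.15],2.07,9)
E
```

```text
clock: 1.1
position: [0.4471, -0.3201, 0.2576]
ee_rot: [0.708, 0.706, -0.001, -0.004]
ft_force: [0.6, -0.4, -0.5]
grip_width: 0.994
t=1.10 pos [ 0.4471 -0.3201  0.2576] yaw 1.5686 tilt [-0.0071  0.0039] f [ 0.6 -0.4 -0.5] tq [-0.03 -0.07 -0.02] jaw 84.9 q [ 0.86  0.23 -0.37  1.7   0.09  1.24  0.47]
0.3 0.25 0.3 -0.0 -0.0 -0.4
0.28 0.26 0.3 -0.0 -0.0 -0.4
0.27 0.28 0.3 -0.0 -0.0 -0.4
0.25 0.29 0.3 -0.0 -0.0 -0.4
0.24 0.31 0.3 -0.0 -0.0 -0.4
0.22 0.32 0.3 -0.0 -0.0 -0.4
0.2 0.33 0.3 -0.0 -0.0 -0.4
0.18 0.34 0.3 -0.0 -0.0 -0.4
0.16 0.35 0.3 -0.0 -0.0 -0.4
```

```bash
python3 -m crank '0.3 0.25 0.3 0 0 -0.4 50; 0.28 0.26 0.3 0 0 -0.4 50; 0.27 0.28 0.3 0 0 -0.4 50; 0.25 0.29 0.3 0 0 -0.4 50; 0.24 0.31 0.3 0 0 -0.4 50; 0.22 0.32 0.3 0 0 -0.4 50; 0.2 0.33 0.3 0 0 -0.4 50; 0.18 0.34 0.3 0 0 -0.4 50; 0.16 0.35 0.3 0 0 -0.4 50; 0 0 0 0 0 0 50'
python3 - <<'E'
from h import *
show(); plan([.5361,-.2131,.12],2.07,3)
snap("top","t1"); snap("scene","s1"); crop("t1",270,390,110,220,6,"t1c"); crop("s1",205,345,110,240,5,"s1c")
E
```

```text
clock: 2.1
position: [0.5399, -0.201, 0.137]
ee_rot: [0.492, 0.871, 0.0, -0.006]
ft_force: [-0.5, 0.2, 0.3]
grip_width: 0.588
t=2.10 pos [ 0.5399 -0.201   0.137 ] yaw 2.1129 tilt [-0.0106  0.0069] f [-0.5  0.2  0.3] tq [ 0.04 -0.02 -0.02] jaw 50.2 q [ 0.69  0.43 -0.5   1.74  0.23  1.04  0.65]
-0.07 -0.08 0.14 -0.01 -0.03 0.1
-0.07 -0.08 0.14 -0.01 -0.03 0.1
-0.07 -0.08 0.14 -0.01 -0.03 0.1
```

View pics/t1c.png

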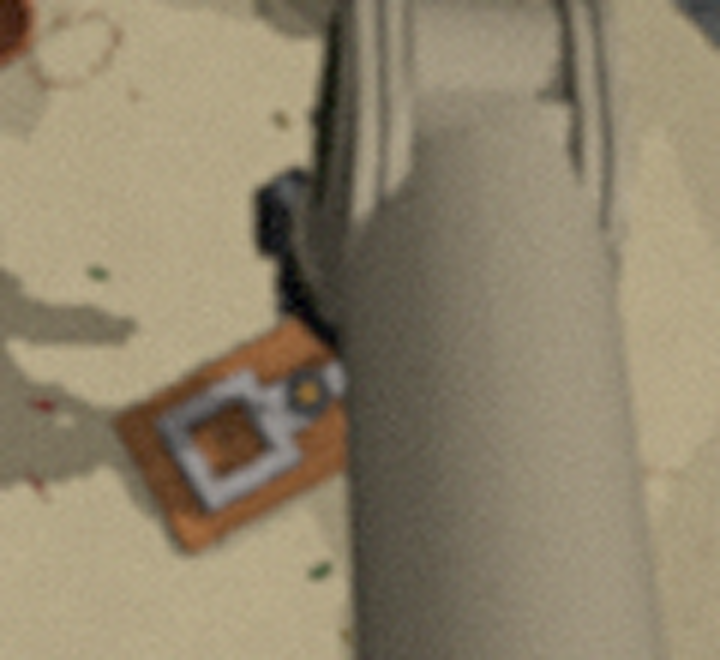

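View pics/s1c.png

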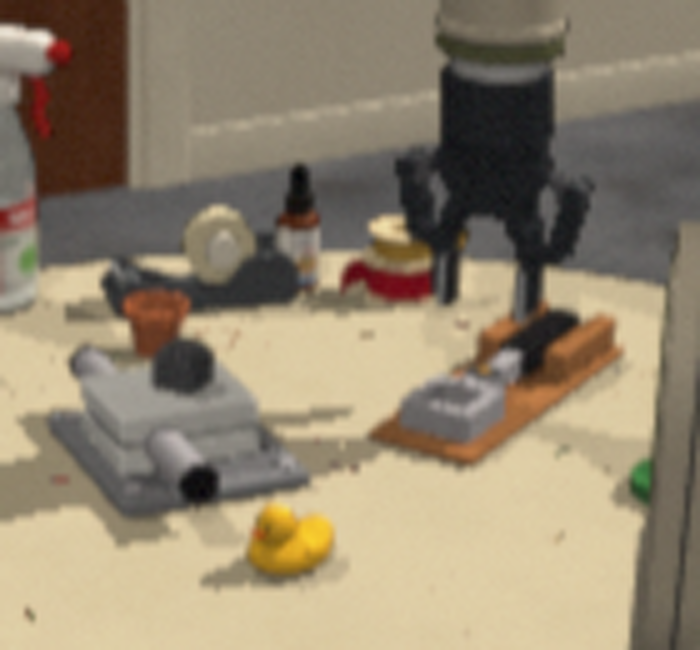

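```bash
python3 -m crank '-0.07 -0.08 0.1 -0.01 -0.03 0.1 50; -0.07 -0.08 0.1 -0.01 -0.03 0.1 50; -0.07 -0.08 0.1 -0.01 -0.03 0.1 50; 0 0 0 0 0 0 50; 0 0 0 0 0 0 50; 0 0 0 0 0 0 50; 0 0 0 0 0 0 50; 0 0 0 0 0 0 50; 0 0 0 0 0 0 50; 0 0 0 0 0 0 50'
python3 - <<'E'
from h import *
show(); plan([.5361,-.2131,.086],2.07,5)
E
```

```text
clock: 3.2
position: [0.5342, -0.2207, 0.1281]
ee_rot: [0.517, 0.856, -0.003, 0.004]
ft_force: [0.5, -0.1, 0.5]
grip_width: 0.584
t=3.20 pos [ 0.5342 -0.2207  0.1281] yaw 2.0543 tilt [ 0.0039 -0.0085] f [ 0.5 -0.1  0.5] tq [0.02 0.09 0.01] jaw 49.8 q [ 0.7   0.43 -0.47  1.76  0.24  1.    0.62]
0.03 0.03 0.21 -0.0 0.01 -0.02
0.03 0.03 0.21 -0.0 0.01 -0.02
0.03 0.03 0.21 -0.0 0.01 -0.02
0.03 0.03 0.21 -0.0 0.01 -0.02
0.03 0.03 0.21 -0.0 0.01 -0.02
```

```bash
python3 -m crank '0.02 0.02 0.2 0 0.01 -0.02 50; 0.02 0.02 0.2 0 0.01 -0.02 50; 0.02 0.02 0.2 0 0.01 -0.02 50; 0.02 0.02 0.2 0 0.01 -0.02 50; 0 0 0.15 0 0 0 50; 0 0 0.05 0 0 0 50; 0 0 0 0 0 0 50; 0 0 0 0 0 0 50; 0 0 0 0 0 0 50; 0 0 0 0 0 0 50'
python3 - <<'E'
from h import *
show(); plan([.5361,-.2131,.086],2.07,3)
E
```

```text
clock: 4.2
position: [0.5356, -0.2159, 0.0838]
ee_rot: [0.512, 0.859, -0.001, 0.001]
ft_force: [0.7, -0.3, -0.5]
grip_width: 0.582
t=4.20 pos [ 0.5356 -0.2159  0.0838] yaw 2.0669 tilt [ 0.0001 -0.0025] f [ 0.7 -0.3 -0.5] tq [0.03 0.02 0.02] jaw 49.7 q [ 0.68  0.49 -0.46  1.78  0.27  0.93  0.6 ]
0.02 0.01 -0.02 -0.0 0.01 -0.01
0.02 0.02 -0.02 -0.0 0.01 -0.01
0.02 0.02 -0.02 -0.0 0.01 -0.01
```

```bash
python3 -m crank '0.02 0.015 -0.02 0 0 -0.01 50; 0.02 0.015 -0.02 0 0 -0.01 50; 0 0 0 0 0 0 40; 0 0 0 0 0 0 10; 0 0 0 0 0 0 10; 0 0 0 0 0 0 8; 0 0 0 0 0 0 8; 0 0 0 0 0 0 8; 0 0 0 0 0 0 8; 0 0 0 0 0 0 8' 80
python3 - <<'E'
from h import *
show()
snap("top","t2"); snap("scene","s2"); crop("t2",270,390,110,220,6,"t2c"); crop("s2",205,345,110,240,5,"s2c")
E
```

```text
clock: 5.2
position: [0.5366, -0.2138, 0.0868]
ee_rot: [0.511, 0.86, -0.001, 0.002]
ft_force: [-0.5, -0.3, 1.0]
grip_width: 0.138
t=5.20 pos [ 0.5366 -0.2138  0.0868] yaw 2.0697 tilt [ 0.0019 -0.003 ] f [-0.5 -0.3  1. ] tq [ 0.09  0.07 -0.08] jaw 11.8 q [ 0.68  0.49 -0.46  1.78  0.27  0.93  0.6 ]
```

View pics/s2c.png

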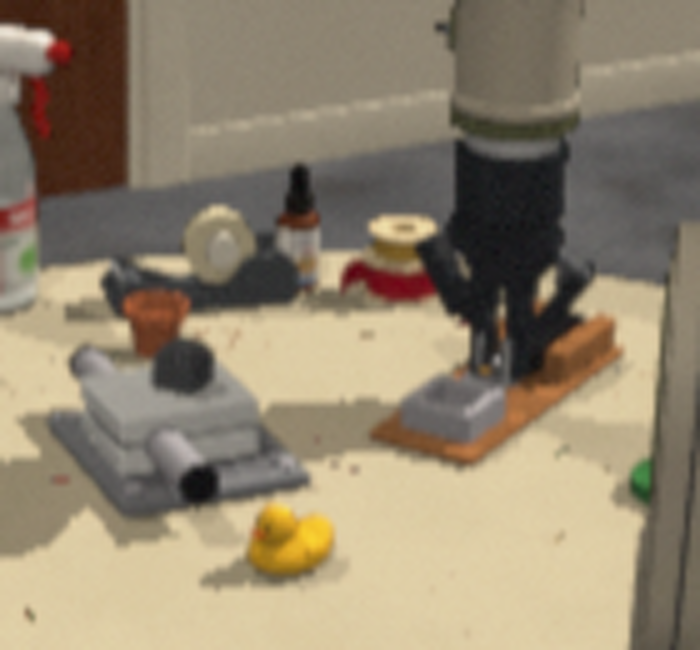

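View pics/t2c.png

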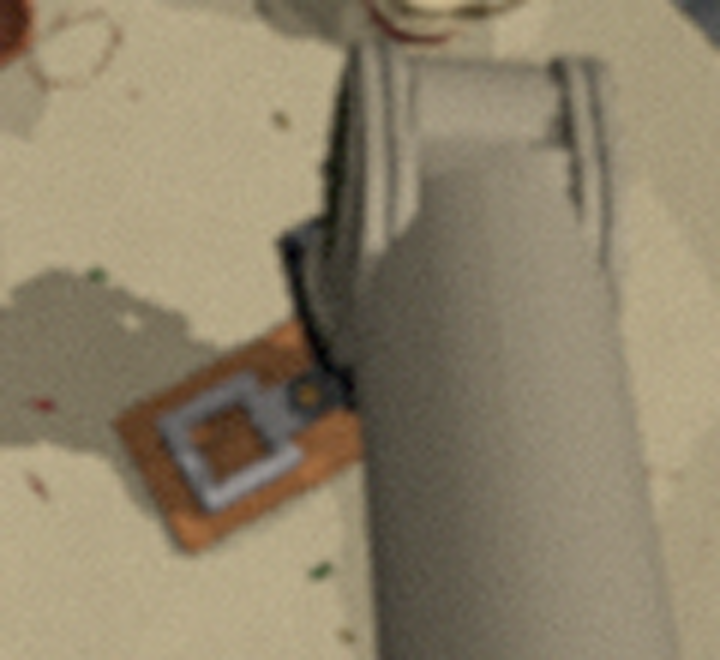

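```bash
python3 -m crank '0 0 0 0 0 0 5; 0 0 -0.1 0 0 0 5; 0 0 -0.25 0 0 0 5; 0 0 -0.3 0 0 0 5; 0 0 -0.3 0 0 0 5; 0 0 -0.4 0 0 0 5; 0 0 -0.5 0 0 0 5; 0 0 -0.4 0 0 0 5; 0 0 -0.2 0 0 0 5; 0 0 0 0 0 0 5' 110
python3 - <<'E'
from h import *
show(); plan([.5907,-.0302,.19],2.16,8)
snap("scene","s3"); crop("s3",205,345,80,240,5,"s3c")
E
```

```text
clock: 6.3
position: [0.5352, -0.2133, 0.1926]
ee_rot: [0.51, 0.86, -0.001, 0.001]
ft_force: [0.4, -0.9, -4.9]
grip_width: 0.126
t=6.30 pos [ 0.5352 -0.2133  0.1926] yaw 2.0706 tilt [ 0.0005 -0.0033] f [ 0.4 -0.9 -4.9] tq [-0.14 -0.11 -0.06] jaw 10.8 q [ 0.71  0.36 -0.5   1.71  0.19  1.12  0.66]
0.42 0.43 0.01 -0.0 0.0 -0.08
0.41 0.43 0.01 -0.0 0.0 -0.08
0.41 0.44 0.01 -0.0 0.0 -0.08
0.4 0.44 0.01 -0.0 0.0 -0.08
0.4 0.44 0.01 -0.0 0.0 -0.08
0.39 0.45 0.01 -0.0 0.0 -0.08
0.39 0.45 0.01 -0.0 0.0 -0.08
0.38 0.46 0.01 -0.0 0.0 -0.08
```

View pics/s3c.png

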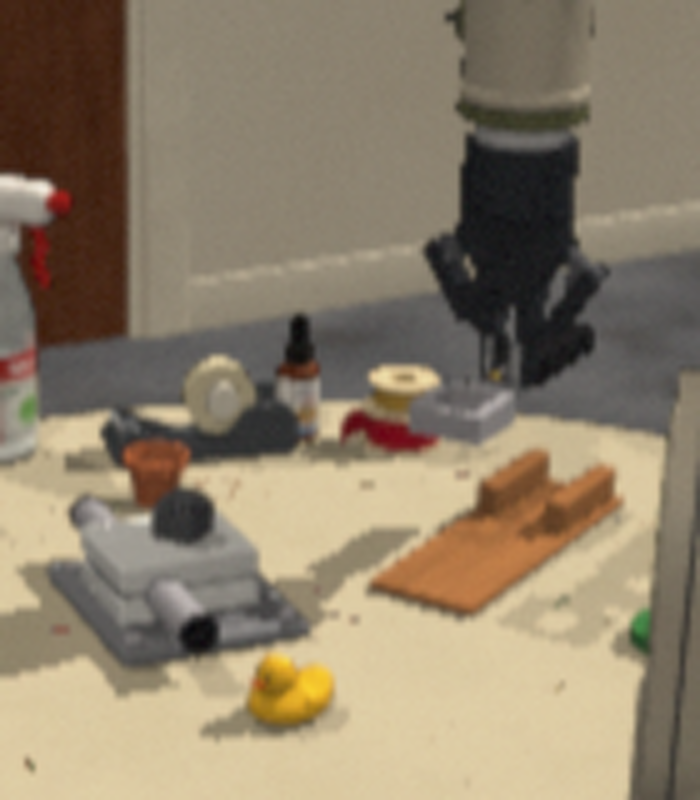

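```bash
python3 -m crank '0.3 0.3 0 0 0 -0.08 5; 0.41 0.43 0 0 0 -0.08 5; 0.41 0.44 0 0 0 -0.08 5; 0.4 0.44 0 0 0 -0.08 5; 0.4 0.44 0 0 0 -0.08 5; 0.39 0.45 0 0 0 -0.08 5; 0.37 0.43 0 0 0 -0.08 5; 0.25 0.3 0 0 0 -0.06 5; 0.1 0.1 0 0 0 0 5; 0 0 0 0 0 0 5'
python3 - <<'E'
from h import *
show(); plan([.5907,-.0302,.19],2.16,2)
snap("top","t4"); snap("scene","s4")
o,p,r,yaw=st(); y=yaw-np.pi; q=[p[0]-.0659*np.cos(y),p[1]-.0659*np.sin(y),y]; z=p[2]-.0788; print(q,z)
b=[.554,.0245,-.98]
overlay("t4","top",wpolys(q,z)+bpolys(b),210,310,120,210,7,"t4c"); overlay("s4","scene",wpolys(q,z)+bpolys(b),205,325,110,230,6,"s4c")
E
```

```text
clock: 7.35
position: [0.5844, -0.0291, 0.1823]
ee_rot: [0.47, 0.883, -0.003, -0.006]
ft_force: [-0.0, 0.2, -5.2]
grip_width: 0.131
t=7.35 pos [ 0.5844 -0.0291  0.1823] yaw 2.1638 tilt [-0.0136  0.0012] f [-0.   0.2 -5.2] tq [-0.15 -0.13 -0.04] jaw 11.2 q [ 0.45  0.41 -0.59  1.68  0.24  1.14  0.39]
-0.05 0.06 -0.1 -0.04 -0.03 0.01
-0.05 0.06 -0.1 -0.04 -0.03 0.01
[np.float64(0.5476625741462267), np.float64(0.023976176058759607), np.float64(-0.9797478337779331)] 0.1036776008982563
```

View pics/s4c.png

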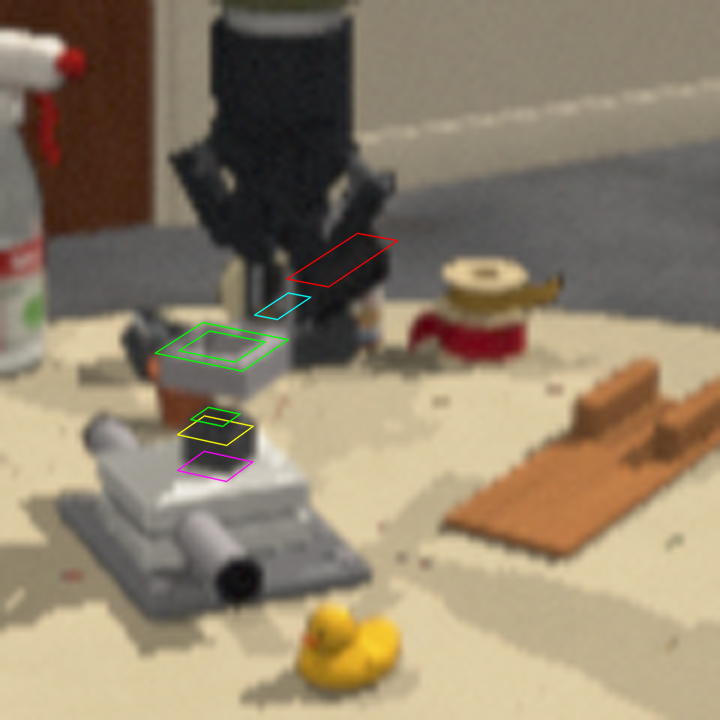

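View pics/t4c.png

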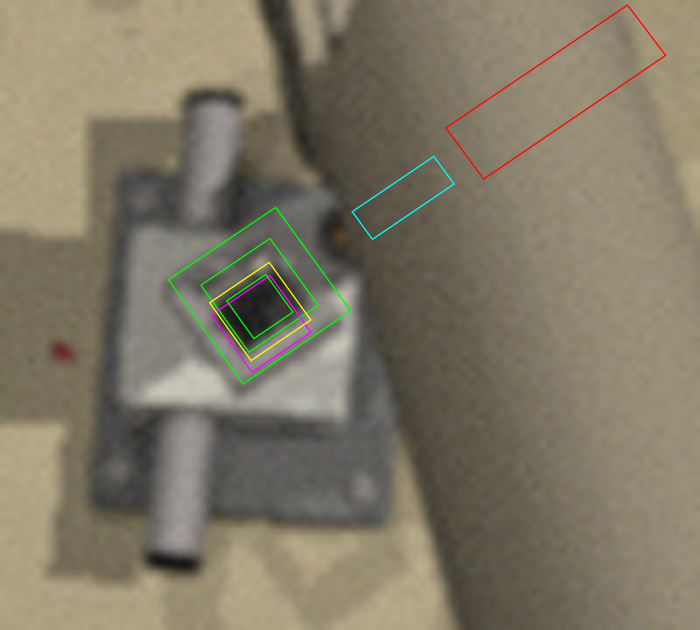

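```bash
python3 -m crank '-0.04 0.05 0.06 -0.04 -0.03 0 5; -0.03 0.05 0.06 -0.03 -0.02 0 5; 0 0 0.06 0 0 0 5; 0 0 0.06 0 0 0 5; 0 0 0.06 0 0 0 5; 0 0 0 0 0 0 5; 0 0 0 0 0 0 5; 0 0 0 0 0 0 5; 0 0 0 0 0 0 5; 0 0 0 0 0 0 5'
python3 - <<'E'
from h import *
show(); plan([.5907,-.0302,.165],2.16,2)
snap("top","t5"); snap("scene","s5")
o,p,r,yaw=st(); y=yaw-np.pi; q=[p[0]-.0659*np.cos(y),p[1]-.0659*np.sin(y),y]; z=p[2]-.0788; print(q,z)
b=[.554,.0245,-.98]
crop("t5",225,275,135,185,12,"t5r")
overlay("t5","top",wpolys(q,z)+bpolys(b),225,275,135,185,12,"t5c"); overlay("s5","scene",wpolys(q,z)+bpolys(b),215,275,150,210,11,"s5c")
E
```

```text
clock: 8.45
position: [0.5892, -0.0355, 0.1692]
ee_rot: [0.473, 0.881, -0.001, 0.0]
ft_force: [-1.3, 0.2, -5.3]
grip_width: 0.13
t=8.45 pos [ 0.5892 -0.0355  0.1692] yaw 2.1556 tilt [-0.0008 -0.0019] f [-1.3  0.2 -5.3] tq [-0.15 -0.1  -0.02] jaw 11.1 q [ 0.45  0.43 -0.58  1.69  0.26  1.1   0.38]
0.04 0.05 0.05 -0.01 0.0 -0.02
0.04 0.05 0.05 -0.01 0.0 -0.02
[np.float64(0.5527979707545468), np.float64(0.01944038017692018), np.float64(-0.9859984508062625)] 0.09040260774071172
```

View pics/s5c.png

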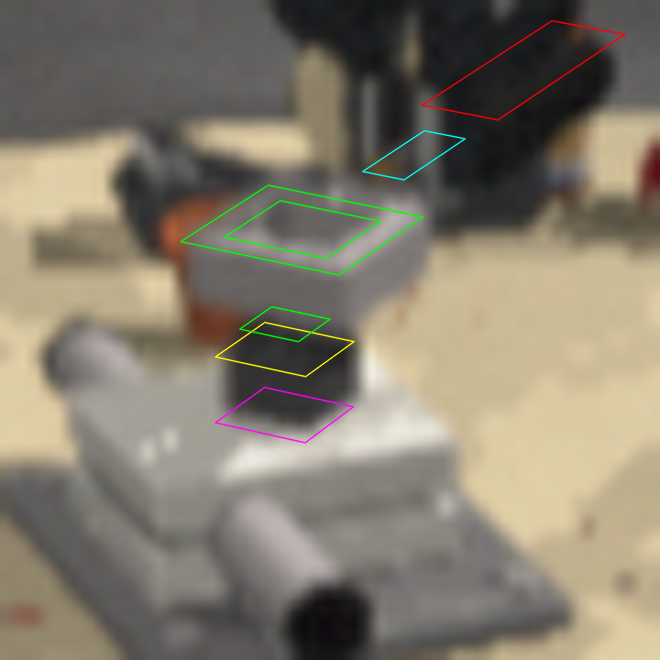

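View pics/t5c.png

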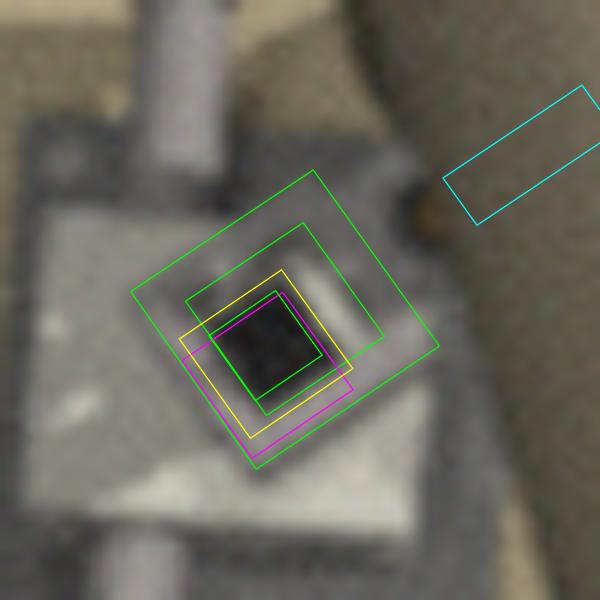

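View pics/t5r.png

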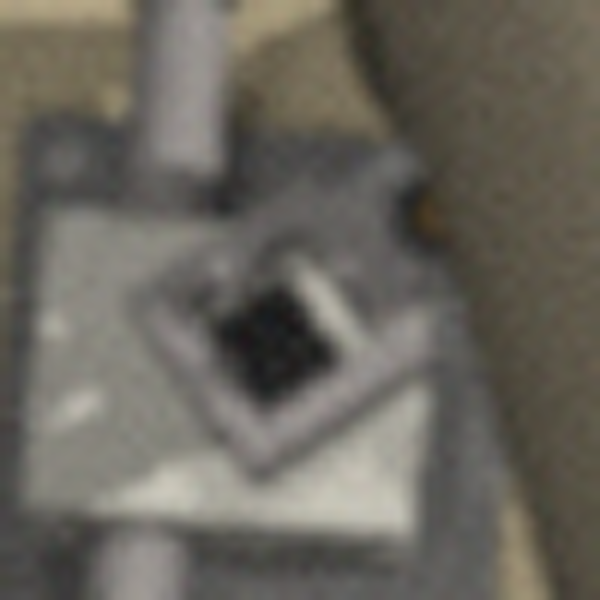

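```bash
python3 -m crank '0.03 0.04 0.02 0 0 0 5; 0.03 0.04 0.02 0 0 0 5; 0.02 0.02 0.02 0 0 0 5; 0 0 0.02 0 0 0 5; 0 0 0.02 0 0 0 5; 0 0 0.02 0 0 0 5; 0 0 0.02 0 0 0 5; 0 0 0 0 0 0 5; 0 0 0 0 0 0 5; 0 0 0 0 0 0 5'
python3 - <<'E'
from h import *
show(); plan([.5907,-.0302,.165],2.16,2)
snap("top","t6"); snap("scene","s6")
o,p,r,yaw=st(); y=yaw-np.pi; q=[p[0]-.0659*np.cos(y),p[1]-.0659*np.sin(y),y]; z=p[2]-.0788; print(q,z)
b=[.554,.0245,-.98]
crop("t6",225,275,135,185,12,"t6r")
E
```

```text
clock: 9.55
position: [0.5909, -0.0302, 0.163]
ee_rot: [0.473, 0.881, -0.001, 0.0]
ft_force: [0.2, -0.1, -5.2]
grip_width: 0.126
t=9.55 pos [ 0.5909 -0.0302  0.163 ] yaw 2.1556 tilt [-0.0009 -0.0019] f [ 0.2 -0.1 -5.2] tq [-0.11 -0.15  0.03] jaw 10.7 q [ 0.44  0.44 -0.58  1.69  0.27  1.09  0.37]
0.0 -0.0 -0.02 -0.01 0.0 -0.02
0.0 -0.0 -0.02 -0.01 0.0 -0.02
[np.float64(0.5544900237733453), np.float64(0.02480308356353028), np.float64(-0.9858555126144601)] 0.08423269416861191
```

View pics/t6r.png

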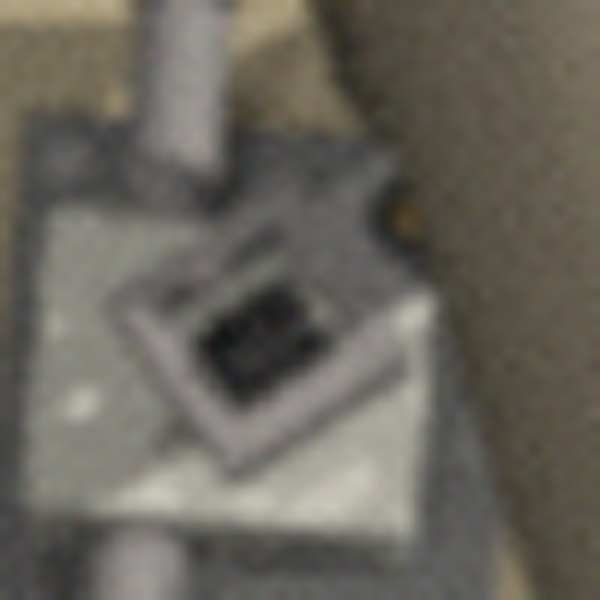

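```bash
python3 -m crank '0 0 0.08 0 0 0 5; 0 0 0.08 0 0 0 5; 0 0 0.08 0 0 0 5; 0 0 0.08 0 0 0 5; 0 0 0.08 0 0 0 5; 0 0 0.08 0 0 0 5; 0 0 0 0 0 0 5; 0 0 0 0 0 0 5; 0 0 0 0 0 0 5; 0 0 0 0 0 0 5'
python3 - <<'E'
from h import *
show()
o,p,r,yaw=st(); y=yaw-np.pi; q=[p[0]-.0659*np.cos(y),p[1]-.0659*np.sin(y),y]; z=p[2]-.0788; print(q,z)
E
```

```text
clock: 10.65
position: [0.5908, -0.0302, 0.1418]
ee_rot: [0.473, 0.881, -0.001, -0.0]
ft_force: [-0.3, 0.2, -3.6]
grip_width: 0.128
t=10.65 pos [ 0.5908 -0.0302  0.1418] yaw 2.1557 tilt [-0.0013 -0.0017] f [-0.3  0.2 -3.6] tq [-0.2  -0.12  0.02] jaw 11.0 q [ 0.43  0.46 -0.57  1.7   0.28  1.06  0.35]
[np.float64(0.5543905996865297), np.float64(0.024768006925476392), np.float64(-0.9859070913340848)] 0.06302238158473251
```

```bash
python3 -m crank '0 0 0.05 0 0 0 5; 0 0 0.06 0 0 0 5; 0 0 0.06 0 0 0 5; 0 0 0.06 0 0 0 5; 0 0 0.04 0 0 0 5; 0 0 0.03 0 0 0 5; 0 0 0 0 0 0 5; 0 0 0 0 0 0 5; 0 0 0 0 0 0 5; 0 0 0 0 0 0 5'
python3 - <<'E'
from h import *
show()
o,p,r,yaw=st(); y=yaw-np.pi; q=[p[0]-.0659*np.cos(y),p[1]-.0659*np.sin(y),y]; z=p[2]-.0788; print(q,z)
E
```

```text
clock: 11.65
position: [0.5913, -0.0302, 0.1309]
ee_rot: [0.473, 0.881, -0.001, 0.001]
ft_force: [-0.4, -0.2, -1.9]
grip_width: 0.128
t=11.65 pos [ 0.5913 -0.0302  0.1309] yaw 2.1556 tilt [-0.0001 -0.0026] f [-0.4 -0.2 -1.9] tq [-0.09  0.08  0.07] jaw 10.9 q [ 0.43  0.48 -0.56  1.71  0.29  1.04  0.35]
[np.float64(0.5548817002334616), np.float64(0.0247385135245359), np.float64(-0.986031952794661)] 0.052102180819800184
```

Underside at 52.1 mm by the arm, and the weight is partly carried. I'll release with a slight press, then check.

```bash
python3 -m crank '0 0 0.02 0 0 0 5; 0 0 0.02 0 0 0 5; 0 0 0 0 0 0 5; 0 0 0 0 0 0 30; 0 0 0 0 0 0 45; 0 0 0 0 0 0 45; 0 0 0 0 0 0 45; 0 0 -0.1 0 0 0 45; 0 0 -0.3 0 0 0 45; 0 0 -0.3 0 0 0 45'
python3 - <<'E'
from h import *
show()
snap("top","t7"); snap("scene","s7")
q=[.5545,.0247,-.986]; z=.052
crop("t7",225,275,135,185,12,"t7r")
overlay("s7","scene",wpolys(q,z),215,275,150,210,11,"s7c")
E
```

```text
clock: 12.65
position: [0.5919, -0.0298, 0.1602]
ee_rot: [0.473, 0.881, -0.001, 0.001]
ft_force: [0.0, -0.2, 0.3]
grip_width: 0.524
t=12.65 pos [ 0.5919 -0.0298  0.1602] yaw 2.1554 tilt [ 0.0007 -0.0023] f [ 0.  -0.2  0.3] tq [-0.   -0.02  0.  ] jaw 44.7 q [ 0.44  0.44 -0.57  1.69  0.27  1.09  0.36]
```

View pics/t7r.png

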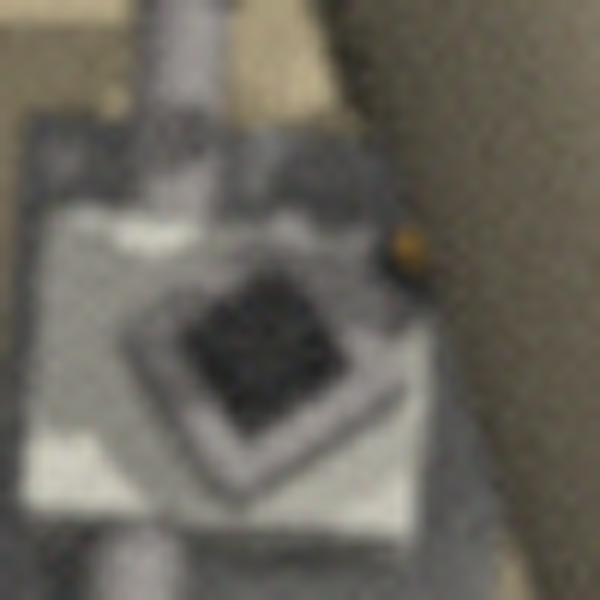

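View pics/s7c.png

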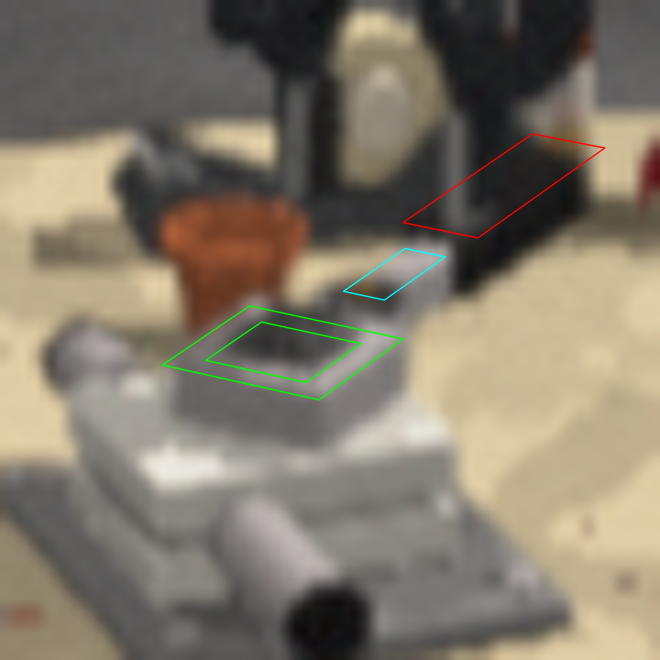

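```bash
python3 -m crank '-0.2 0 0 0 0 0 55; -0.3 0 0 0 0 0 55; -0.3 0 0 0 0 0 55; -0.3 0 0 0 0 0 55; -0.3 0 0 0 0 0 55; -0.25 0 0 0 0 0 55; -0.15 0 0 0 0 0 55; -0.05 0 0 0 0 0 55; 0 0 0 0 0 0 55; 0 0 0 0 0 0 55'
python3 - <<'E'
from h import *
show(); plan([.6345,-.0962,.122],2.1556,5)
E
```

```text
clock: 13.75
position: [0.6372, -0.099, 0.1607]
ee_rot: [0.474, 0.88, -0.001, 0.002]
ft_force: [0.2, -0.3, 0.2]
grip_width: 0.64
t=13.75 pos [ 0.6372 -0.099   0.1607] yaw 2.1530 tilt [ 0.0027 -0.0031] f [ 0.2 -0.3  0.2] tq [-0.01  0.03  0.05] jaw 54.7 q [ 0.48  0.54 -0.53  1.54  0.3   1.14  0.47]
0.02 -0.0 0.19 0.0 0.01 -0.0
0.02 -0.0 0.19 0.0 0.01 -0.0
0.02 -0.0 0.19 0.0 0.01 -0.0
0.02 -0.0 0.19 0.0 0.01 -0.0
0.02 -0.0 0.19 0.0 0.01 -0.0
```

```bash
python3 -m crank '0.02 0 0.15 0 0.01 0 55; 0.02 0 0.2 0 0.01 0 55; 0.02 0 0.2 0 0.01 0 55; 0.01 0 0.2 0 0.01 0 55; 0 0 0.15 0 0 0 55; 0 0 0.05 0 0 0 55; 0 0 0 0 0 0 55; 0 0 0 0 0 0 55; 0 0 0 0 0 0 55; 0 0 0 0 0 0 55'
python3 - <<'E'
from h import *
show(); snap("scene","s8"); snap("top","t8"); crop("s8",205,325,110,230,5,"s8c")
E
```

```text
clock: 14.75
position: [0.6349, -0.0948, 0.119]
ee_rot: [0.473, 0.881, 0.001, -0.001]
ft_force: [0.6, -0.3, 0.7]
grip_width: 0.641
t=14.75 pos [ 0.6349 -0.0948  0.119 ] yaw 2.1553 tilt [-0.0015  0.0025] f [ 0.6 -0.3  0.7] tq [ 0.01 -0.1   0.  ] jaw 54.7 q [ 0.47  0.58 -0.52  1.58  0.32  1.07  0.45]
```

View pics/s8c.png

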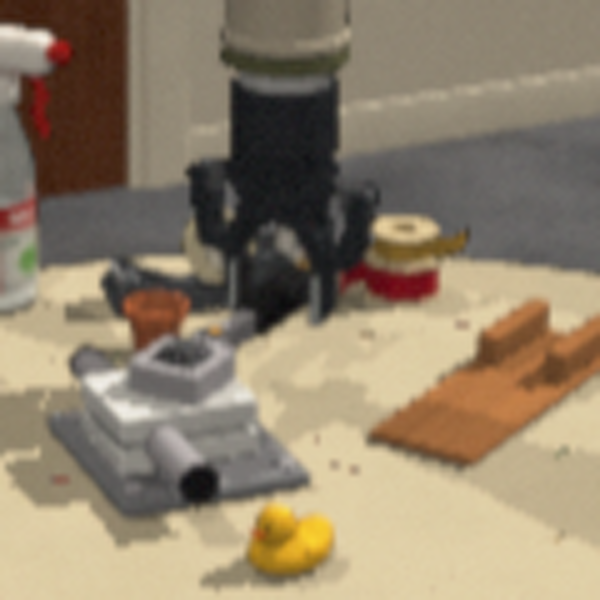

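View pics/t8.png

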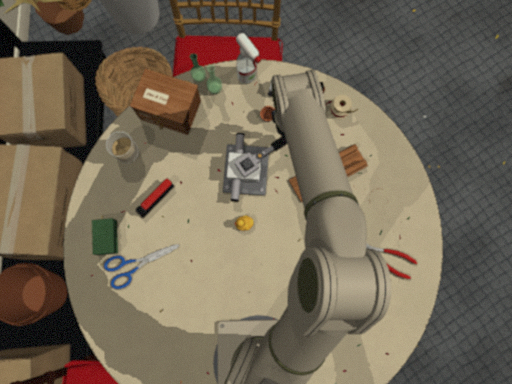

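```bash
python3 -m crank '0 0 0 0 0 0 40; 0 0 0 0 0 0 30; 0 0 0 0 0 0 15; 0 0 0 0 0 0 15; 0 0 0 0 0 0 15; 0 0 0 0 0 0 15; 0 0 0 0 0 0 15; 0 0 0 0 0 0 15; 0 0 0 0 0 0 15; 0 0 0 0 0 0 15' 60
python3 - <<'E'
from h import *
show()
E
```

```text
clock: 15.85
position: [0.6349, -0.0949, 0.1194]
ee_rot: [0.473, 0.881, 0.001, -0.001]
ft_force: [-0.5, -0.3, 1.0]
grip_width: 0.293
t=15.85 pos [ 0.6349 -0.0949  0.1194] yaw 2.1554 tilt [-0.0013  0.0021] f [-0.5 -0.3  1. ] tq [-0.02  0.15  0.03] jaw 25.0 q [ 0.47  0.58 -0.52  1.58  0.32  1.07  0.45]
```

```bash
cat >> h.py <<'E'
C=np.array([.5545,.0247])
def turn():
    o,p,r,yaw=st(); d=p[:2]-C; phi=np.arctan2(d[1],d[0]); t=np.array([np.sin(phi),-np.cos(phi)])
    f=o['ft_force']
    print(f"t={o['clock']:.2f} phi {phi:.4f} r {np.hypot(*d):.4f} toolyaw-pi {yaw-np.pi:.4f} z {p[2]:.4f} resist {-(f[:2]@t):.1f} radial {f[:2]@d/np.hypot(*d):.1f} fz {f[2]:.1f} tqz {o['torque'][2]:.2f} jaw {o['grip_width']*85.4:.1f}")
E
python3 -m crank '0 -0.1 0 0 0 0.2 15; 0 -0.1 0 0 0 0.2 15; 0 -0.1 0 0 0 0.2 15; 0 -0.1 0 0 0 0.2 15; 0 -0.1 0 0 0 0.2 15; 0 -0.1 0 0 0 0.2 15; 0 -0.1 0 0 0 0.2 15; 0 0 0 0 0 0 15; 0 0 0 0 0 0 15; 0 0 0 0 0 0 15'
python3 -c "
from h import *
turn()"
```

```text
clock: 16.85
position: [0.6081, -0.11, 0.1195]
ee_rot: [0.565, 0.825, 0.001, -0.0]
ft_force: [0.7, -0.7, -0.2]
grip_width: 0.295
t=16.85 phi -1.1919 r 0.1449 toolyaw-pi -1.2001 z 0.1195 resist 0.4 radial 0.9 fz -0.2 tqz 0.11 jaw 25.2
```

```bash
python3 -m crank '0 -0.07 0 0 0 0.14 15; 0 -0.07 0 0 0 0.14 15; 0 -0.07 0 0 0 0.14 15; 0 -0.07 0 0 0 0.14 15; 0 -0.07 0 0 0 0.14 15; 0 -0.07 0 0 0 0.14 15; 0 -0.07 0 0 0 0.14 15; 0 -0.07 0 0 0 0.14 15; 0 -0.07 0 0 0 0.14 15; 0 -0.07 0 0 0 0.14 15'
python3 -c "
from h import *
turn(); snap('top','t9'); crop('t9',225,275,135,185,12,'t9r')"
```

```text
clock: 17.85
position: [0.5794, -0.1179, 0.1195]
ee_rot: [0.649, 0.761, 0.001, -0.0]
ft_force: [0.3, 0.5, -0.7]
grip_width: 0.289
t=17.85 phi -1.3982 r 0.1448 toolyaw-pi -1.4115 z 0.1195 resist 0.4 radial -0.4 fz -0.7 tqz 0.24 jaw 24.7
```

View pics/t9r.png

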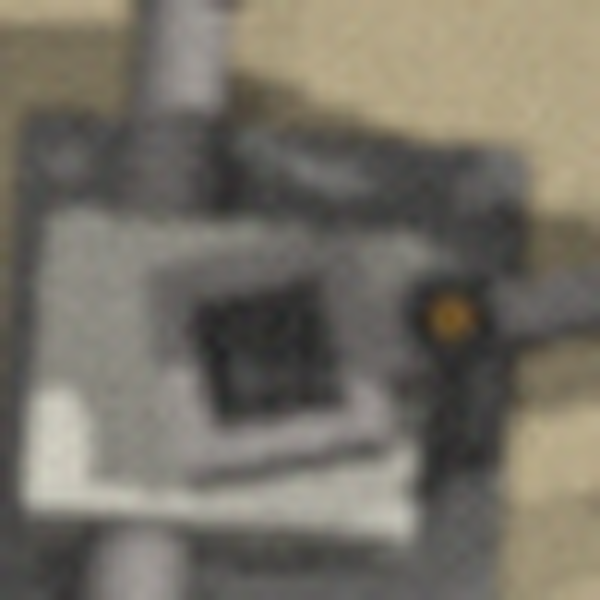

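```bash
python3 -m crank '0 -0.05 0 0 0 0.1 15; 0 -0.05 0 0 0 0.1 15; 0 -0.05 0 0 0 0.1 15; 0 -0.05 0 0 0 0.1 15; 0 -0.05 0 0 0 0.1 15; 0 -0.05 0 0 0 0.1 15; 0 -0.05 0 0 0 0.1 15; 0 -0.05 0 0 0 0.1 15; 0 -0.05 0 0 0 0.1 15; 0 -0.05 0 0 0 0.1 15'
python3 -c "
from h import *
turn(); snap('top','t10'); crop('t10',225,275,135,185,12,'t10r')"
```

```text
clock: 18.9
position: [0.558, -0.1199, 0.1197]
ee_rot: [0.705, 0.709, 0.001, -0.0]
ft_force: [4.0, -0.9, -1.8]
grip_width: 0.294
t=18.90 phi -1.5468 r 0.1446 toolyaw-pi -1.5640 z 0.1197 resist 4.0 radial 1.0 fz -1.8 tqz 0.61 jaw 25.1
```

View pics/t10r.png

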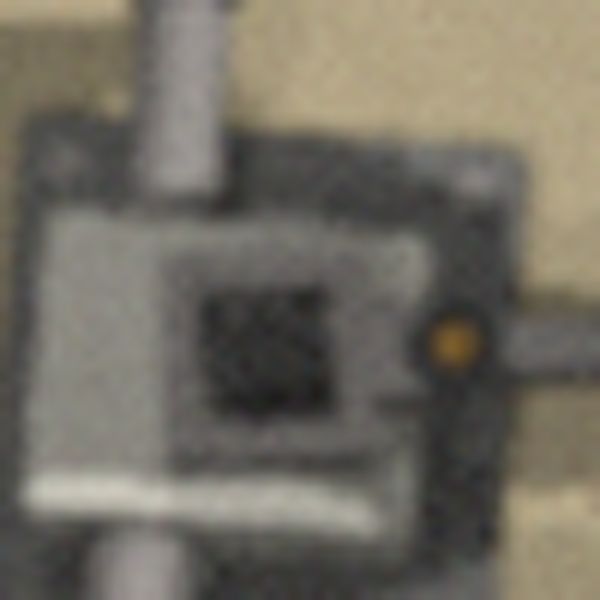

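```bash
python3 -m crank '0 -0.06 0 0 0 0.18 15; 0 -0.06 0 0 0 0.18 15; 0 -0.06 0 0 0 0.18 15; 0 -0.06 0 0 0 0.18 15; 0 -0.06 0 0 0 0.18 15; 0 -0.03 0 0 0 0.09 15; 0 -0.01 0 0 0 0.04 15; 0 -0.01 0 0 0 0.04 15; 0 -0.01 0 0 0 0.04 15; 0 -0.01 0 0 0 0.04 15'
python3 -c "
from h import *
turn(); snap('top','t11'); crop('t11',225,305,125,185,10,'t11r');snap('scene','s11'); crop('s11',205,325,110,230,5,'s11c')"
```

```text
clock: 19.95
position: [0.5415, -0.1187, 0.1196]
ee_rot: [0.763, 0.646, 0.0, -0.0]
ft_force: [0.5, -0.3, -1.1]
grip_width: 0.29
t=19.95 phi -1.6615 r 0.1440 toolyaw-pi -1.7369 z 0.1196 resist 0.5 radial 0.3 fz -1.1 tqz 0.93 jaw 24.8
```

View pics/t11r.png

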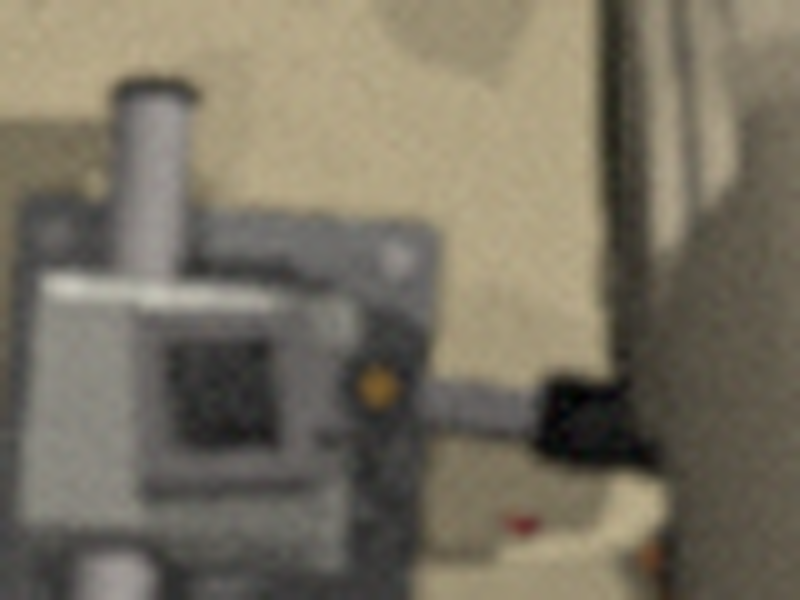

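View pics/s11c.png

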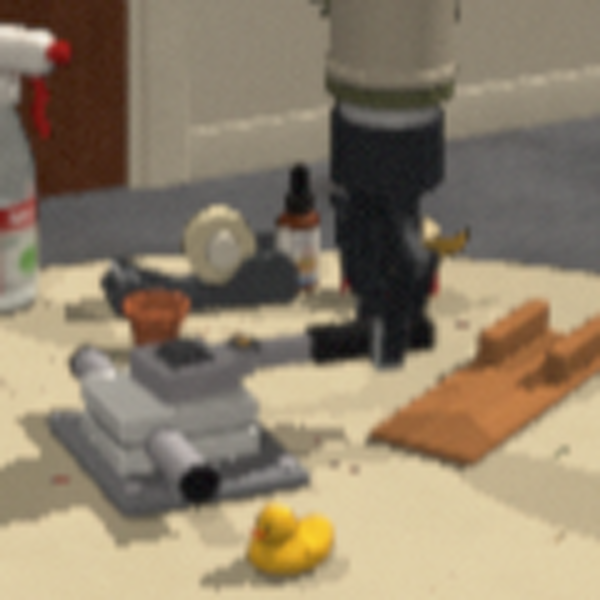

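```bash
python3 -m crank '0 -0.02 0 0 0 0.07 15; 0 -0.03 0 0 0 0.09 15; 0 -0.03 0 0 0 0.09 15; 0 -0.03 0 0 0 0.09 15; 0 -0.02 0 0 0 0.07 15; 0 0 0 0 0 0.02 15; 0 0 0 0 0 0.02 15; 0 0 0 0 0 0.02 15; 0 0 0 0 0 0.02 15; 0 0 0 0 0 0.02 15'
python3 - <<'E'
from h import *
turn(); snap('top','t12'); crop('t12',225,305,125,185,10,'t12r')
# handle/head angle in the image by overlays
E
```

```text
clock: 21.05
position: [0.5348, -0.1174, 0.1194]
ee_rot: [0.787, 0.617, -0.001, -0.001]
ft_force: [-2.7, -1.6, 1.0]
grip_width: 0.292
t=21.05 phi -1.7086 r 0.1434 toolyaw-pi -1.8129 z 0.1194 resist -2.4 radial 1.9 fz 1.0 tqz 1.26 jaw 24.9
```

View pics/t12r.png

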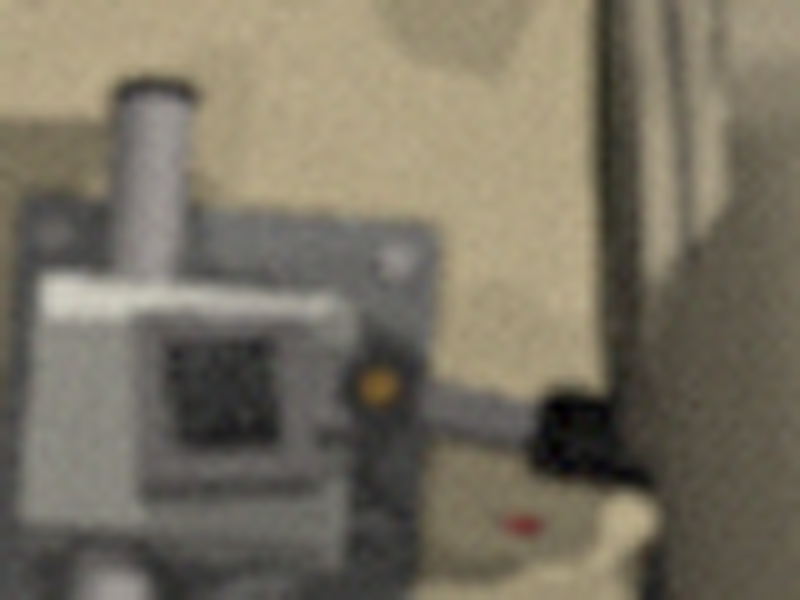

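```bash
python3 -m crank '0 0.04 0 0 0 -0.15 15; 0 0.07 0 0 0 -0.2 15; 0 0.07 0 0 0 -0.2 15; 0 0.07 0 0 0 -0.2 15; 0 0.07 0 0 0 -0.2 15; 0 0.07 0 0 0 -0.2 15; 0 0.07 0 0 0 -0.2 15; 0 0.05 0 0 0 -0.14 15; 0 0.01 0 0 0 -0.04 15; 0 0 0 0 0 0 15'
python3 - <<'E'
from h import *
turn(); show()
E
```

```text
clock: 22.1
position: [0.5574, -0.1199, 0.1193]
ee_rot: [0.71, 0.704, -0.0, -0.001]
ft_force: [-2.4, -0.2, 1.7]
grip_width: 0.292
t=22.10 phi -1.5507 r 0.1446 toolyaw-pi -1.5791 z 0.1193 resist -2.4 radial 0.1 fz 1.7 tqz 1.24 jaw 24.9
t=22.10 pos [ 0.5574 -0.1199  0.1193] yaw 1.5625 tilt [-0.0026  0.0016] f [-2.4 -0.2  1.7] tq [0.06 0.38 1.24] jaw 24.9 q [ 0.49  0.43 -0.43  1.78  0.21  0.98 -0.03]
```

```bash
python3 -m crank '0 0.01 0 0 0 -0.1 15; 0 0.01 0 0 0 -0.1 15; 0 0.01 0 0 0 -0.1 15; 0 0 0 0 0 -0.05 15; 0 0 0 0 0 0 15; 0 0 0 0 0 0 15; 0 0 0 0 0 0 15; 0 0 0 0 0 0 15; 0 0 0 0 0 0 15; 0 0 0 0 0 0 15'
python3 - <<'E'
from h import *
turn(); show(); snap('top','t13'); crop('t13',225,305,125,185,10,'t13r')
E
```

```text
clock: 23.1
position: [0.5608, -0.12, 0.1196]
ee_rot: [0.694, 0.72, 0.003, -0.0]
ft_force: [3.2, 1.7, -2.7]
grip_width: 0.29
t=23.10 phi -1.5270 r 0.1448 toolyaw-pi -1.5340 z 0.1196 resist 3.3 radial -1.6 fz -2.7 tqz -0.44 jaw 24.8
t=23.10 pos [ 0.5608 -0.12    0.1196] yaw 1.6076 tilt [0.0035 0.0041] f [ 3.2  1.7 -2.7] tq [ 0.03 -0.55 -0.44] jaw 24.8 q [ 0.5   0.43 -0.44  1.77  0.21  0.98  0.01]
```

View pics/t13r.png

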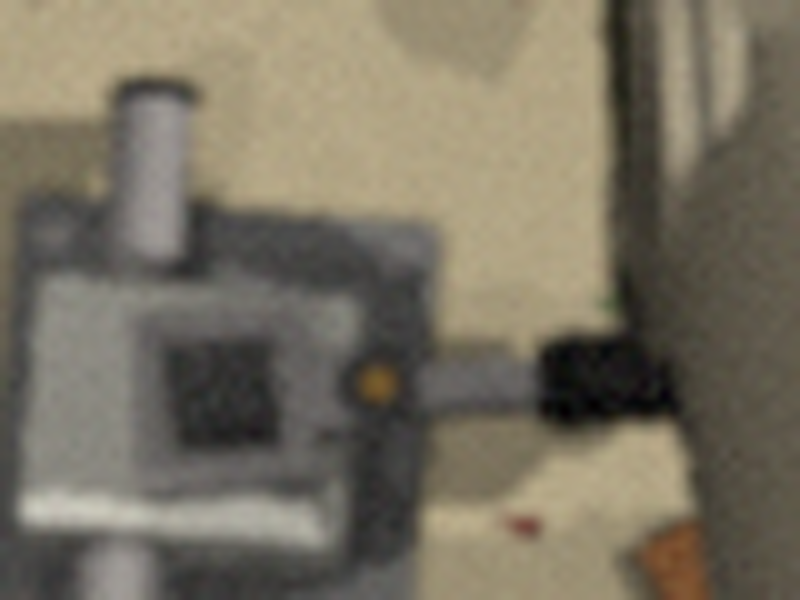

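```bash
python3 -m crank '0 0 0 0 0 0 26; 0 0 0 0 0 0 35; 0 0 0 0 0 0 50; 0 0 0 0 0 0 50; 0 0 0 0 0 0 50; 0 0 -0.2 0 0 0 50; 0 0 -0.3 0 0 0 50; 0 0 -0.3 0 0 0 50; 0 0 -0.2 0 0 0 50; 0 0 0 0 0 0 50'
python3 - <<'E'
from h import *
turn(); show(); snap('top','t14'); crop('t14',225,305,125,185,10,'t14r'); snap('scene','s14'); crop("s14",205,325,110,230,5,"s14c")
E
```

```text
clock: 24.15
position: [0.56, -0.1208, 0.1642]
ee_rot: [0.694, 0.72, 0.001, -0.0]
ft_force: [0.2, 0.7, 0.2]
grip_width: 0.588
t=24.15 phi -1.5333 r 0.1456 toolyaw-pi -1.5327 z 0.1642 resist 0.2 radial -0.7 fz 0.2 tqz -0.03 jaw 50.2
t=24.15 pos [ 0.56   -0.1208  0.1642] yaw 1.6089 tilt [0.0018 0.0024] f [0.2 0.7 0.2] tq [-0.    0.01 -0.03] jaw 50.2 q [ 0.51  0.37 -0.45  1.74  0.18  1.06  0.04]
```

View pics/t14r.png

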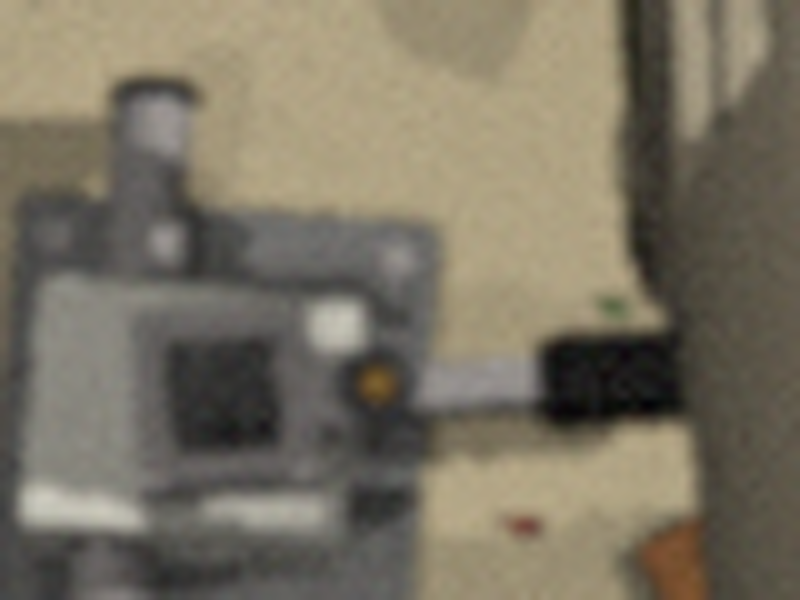

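View pics/s14c.png

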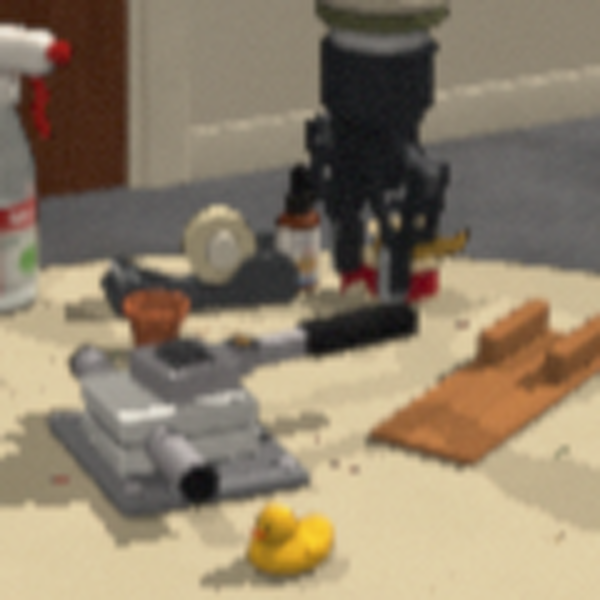

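Run:
```python
from h import *
P=cu([(378,383),(480,385),(650,377)],225,125,10)
a=ontoz("top",P[:1],.073)[0]; b=ontoz("top",P[1:2],.072)[0]; c=ontoz("top",P[2:],.076)[0]
for v in (b-a,c-a,a-np.r_[C,0]): print(np.arctan2(v[1],v[0]),np.hypot(v[0],v[1]))
print(a,b,c)
for y in(-1.53,-1.55):
  overlay("t14","top",wpolys([*C,y],.052),225,305,125,185,10,f"o14_{y}")
y=-1.53
plan([C[0]+.0659*np.cos(y),C[1]+.0659*np.sin(y),.1642],y+np.pi,6)
```

```text
-1.6027557649982855 0.029514600262577927
-1.5783878093938386 0.07842617543890237
-1.528224998931784 0.04560927938806614
[ 0.55644106 -0.02086796  0.073     ] [ 0.55549795 -0.05036748  0.072     ] [ 0.5558457  -0.09929187  0.076     ]
0.33 0.0 -0.0 0.0 -0.0 -0.0
0.33 0.0 -0.01 0.0 -0.0 -0.0
0.33 0.0 -0.01 0.0 -0.0 -0.0
0.33 0.0 -0.01 0.0 -0.0 -0.0
0.33 0.0 -0.01 0.0 -0.0 -0.0
0.33 0.0 -0.01 0.0 -0.0 -0.0
```

View pics/o14_-1.53.png

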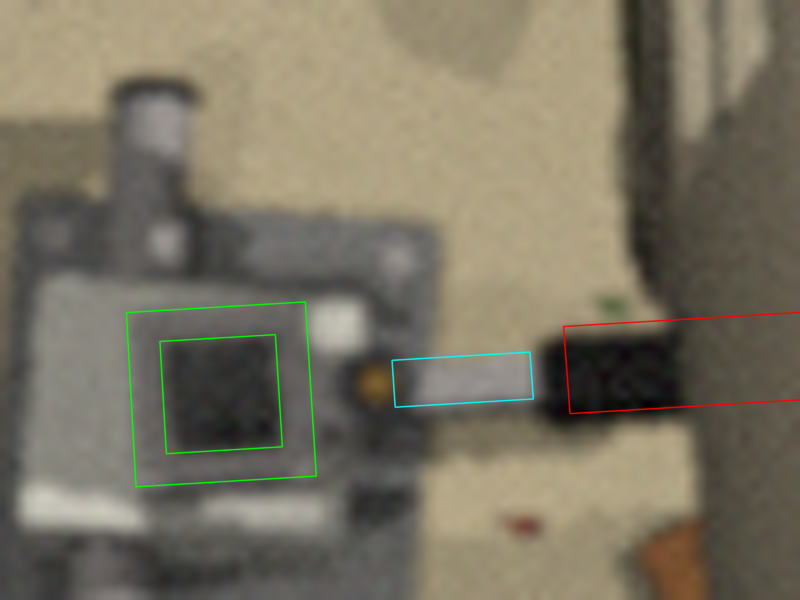

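```bash
python3 -m crank '0.2 0.01 0 0 0 0.04 50; 0.33 0.01 0 0 0 0.04 50; 0.33 0.01 0 0 0 0.04 50; 0.33 0.01 0 0 0 0.04 50; 0.33 0.01 0 0 0 0.04 50; 0.25 0.01 0 0 0 0.04 50; 0.13 0 0 0 0 0 50; 0.02 0 0 0 0 0 50; 0 0 0 0 0 0 50; 0 0 0 0 0 0 50'
python3 - <<'E'
from h import *
show(); plan([.5549,-.0412,.131],-1.565+np.pi,5)
E
```

```text
clock: 25.25
position: [0.558, -0.0344, 0.1598]
ee_rot: [0.705, 0.709, -0.0, -0.004]
ft_force: [-0.4, -0.2, -0.0]
grip_width: 0.584
t=25.25 pos [ 0.558  -0.0344  0.1598] yaw 1.5755 tilt [-0.0056  0.005 ] f [-0.4 -0.2 -0. ] tq [0.07 0.   0.02] jaw 49.9 q [ 0.39  0.36 -0.49  1.78  0.19  1.06 -0.15]
-0.03 -0.02 0.14 -0.01 -0.01 -0.0
-0.03 -0.02 0.14 -0.01 -0.01 -0.0
-0.03 -0.02 0.14 -0.01 -0.01 -0.0
-0.03 -0.02 0.14 -0.01 -0.01 -0.0
-0.03 -0.02 0.14 -0.01 -0.01 -0.0
```

```bash
python3 -m crank '-0.04 -0.02 0 -0.02 -0.02 0 50; -0.04 -0.02 0 -0.02 -0.02 0 50; -0.04 -0.02 0.1 0 0 0 50; -0.02 -0.01 0.15 0 0 0 50; 0 0 0.15 0 0 0 50; 0 0 0.15 0 0 0 50; 0 0 0.1 0 0 0 50; 0 0 0.04 0 0 0 50; 0 0 0 0 0 0 50; 0 0 0 0 0 0 50'
python3 - <<'E'
from h import *
show(); plan([.5549,-.0412,.131],-1.565+np.pi,5)
E
```

```text
clock: 26.25
position: [0.5546, -0.0425, 0.1288]
ee_rot: [0.706, 0.708, -0.001, 0.0]
ft_force: [-0.7, 0.1, -0.4]
grip_width: 0.586
t=26.25 pos [ 0.5546 -0.0425  0.1288] yaw 1.5726 tilt [-0.0008 -0.0014] f [-0.7  0.1 -0.4] tq [ 0.02 -0.02 -0.08] jaw 50.1 q [ 0.39  0.39 -0.47  1.81  0.21  0.99 -0.16]
0.01 0.0 -0.01 -0.0 0.0 -0.01
0.01 0.0 -0.01 -0.0 0.0 -0.01
0.01 0.0 -0.01 -0.0 0.0 -0.01
0.01 0.0 -0.01 -0.0 0.0 -0.01
0.01 0.0 -0.01 -0.0 0.0 -0.01
```

```bash
python3 -m crank '0.01 0 -0.04 0 0 0 50; 0 0 0 0 0 0 40; 0 0 0 0 0 0 25; 0 0 0 0 0 0 15; 0 0 0 0 0 0 8; 0 0 0 0 0 0 5; 0 0 0 0 0 0 5; 0 0 0 0 0 0 5; 0 0 0 0 0 0 5; 0 0 0 0 0 0 5' 110
python3 - <<'E'
from h import *
show(); snap('top','t15'); crop('t15',225,285,135,185,12,'t15r')
E
```

```text
clock: 27.25
position: [0.5569, -0.042, 0.132]
ee_rot: [0.706, 0.708, 0.001, 0.003]
ft_force: [2.2, -1.0, -1.0]
grip_width: 0.128
t=27.25 pos [ 0.5569 -0.042   0.132 ] yaw 1.5746 tilt [ 0.0054 -0.002 ] f [ 2.2 -1.  -1. ] tq [-0.1  -0.18  0.39] jaw 10.9 q [ 0.39  0.39 -0.47  1.81  0.21  0.99 -0.16]
```

View pics/t15r.png

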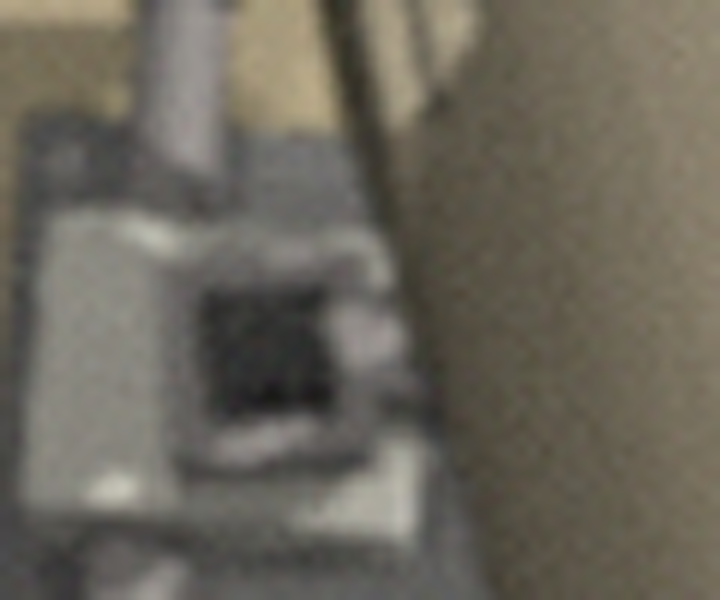

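```bash
python3 -m crank '0 0.03 0 0 0 -0.15 5; 0 0.03 0 0 0 -0.15 5; 0 0.01 0 0 0 -0.05 5; 0 0 0 0 0 0 5; 0 0 0 0 0 0 5; 0 0 -0.03 0 0 0 5; 0 0 -0.08 0 0 0 5; 0 0 -0.1 0 0 0 5; 0 0 -0.1 0 0 0 5; 0 0 -0.05 0 0 0 5'
python3 - <<'E'
from h import *
show()
E
```

```text
clock: 28.3
position: [0.559, -0.0421, 0.1461]
ee_rot: [0.687, 0.726, 0.001, 0.001]
ft_force: [2.4, 1.1, -6.3]
grip_width: 0.123
t=28.30 pos [ 0.559  -0.0421  0.1461] yaw 1.6258 tilt [ 0.0031 -0.0011] f [ 2.4  1.1 -6.3] tq [-0.19 -0.48 -0.11] jaw 10.5 q [ 0.4   0.38 -0.49  1.79  0.2   1.02 -0.11]
```

```bash
python3 -m crank '0 0 -0.1 0 0 0 5; 0 0 -0.1 0 0 0 5; 0 0 -0.15 0 0 0 5; 0 0 -0.2 0 0 0 5; 0 0 -0.3 0 0 0 5; 0 0 -0.3 0 0 0 5; 0 0 -0.2 0 0 0 5; 0 0 -0.1 0 0 0 5; 0 0 0 0 0 0 5; 0 0 0 0 0 0 5'
python3 - <<'E'
from h import *
show(); snap('top','t16'); snap('scene','s16')
crop('s16',205,325,90,210,5,'s16c'); crop('t16',215,295,120,190,10,'t16r')
E
```

```text
clock: 29.3
position: [0.5581, -0.042, 0.2106]
ee_rot: [0.687, 0.727, 0.0, 0.002]
ft_force: [-0.4, -0.1, -4.0]
grip_width: 0.125
t=29.30 pos [ 0.5581 -0.042   0.2106] yaw 1.6264 tilt [ 0.0023 -0.0021] f [-0.4 -0.1 -4. ] tq [-0.18  0.02  0.01] jaw 10.7 q [ 0.42  0.3  -0.5   1.73  0.16  1.14 -0.07]
```

View pics/s16c.png

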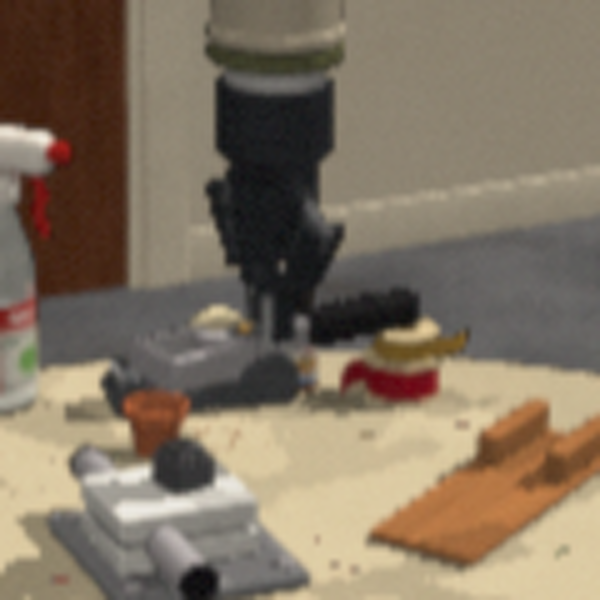

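View pics/t16r.png

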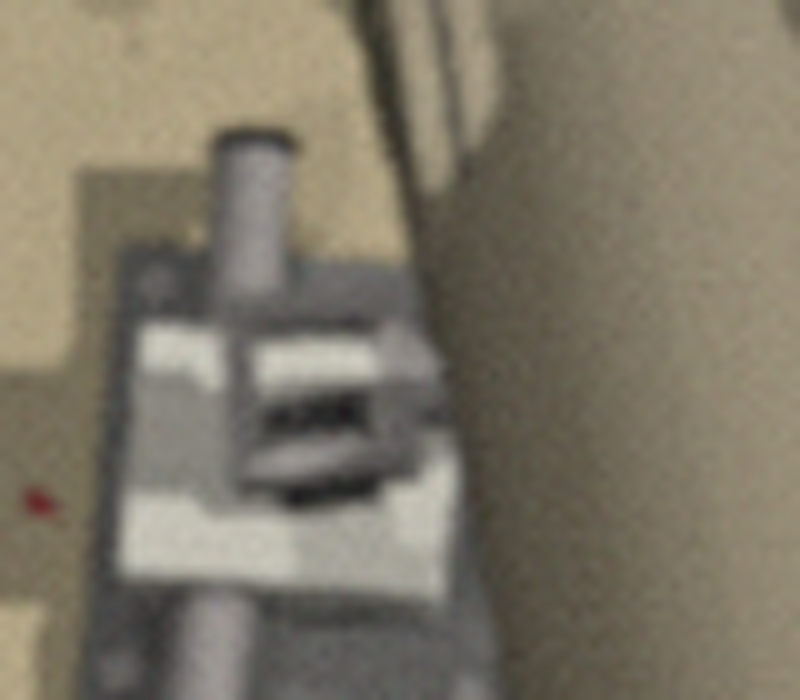

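Run:
```python
from h import *
o,p,r,yaw=st(); y=yaw-np.pi; L=.0665; q=[p[0]-L*np.cos(y),p[1]-L*np.sin(y),y]; z=p[2]-.080
overlay("t16","top",wpolys(q,z),215,295,120,190,10,"o16t"); overlay("s16","scene",wpolys(q,z),205,325,100,200,6,"o16s")
```

```text
(no output)
```

View pics/o16t.png

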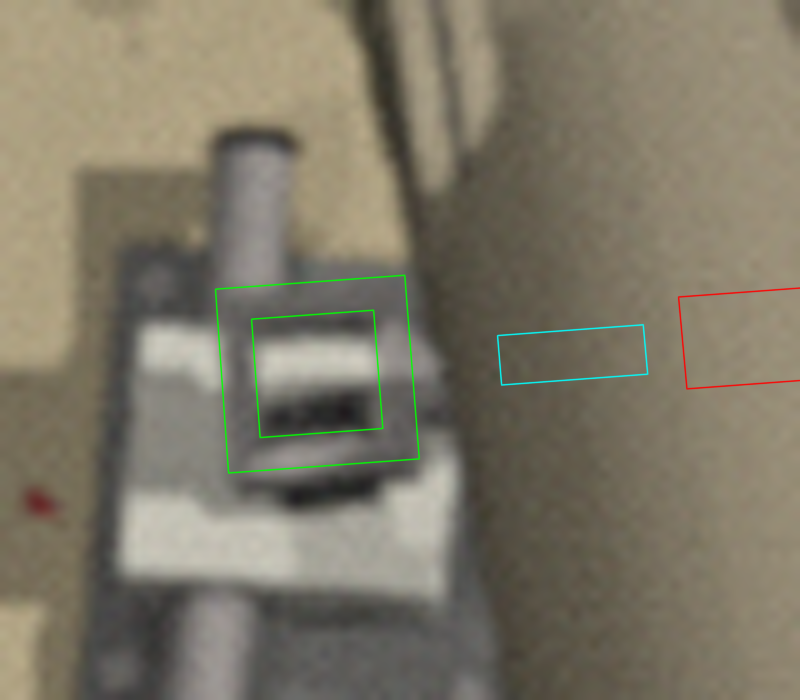

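View pics/o16s.png

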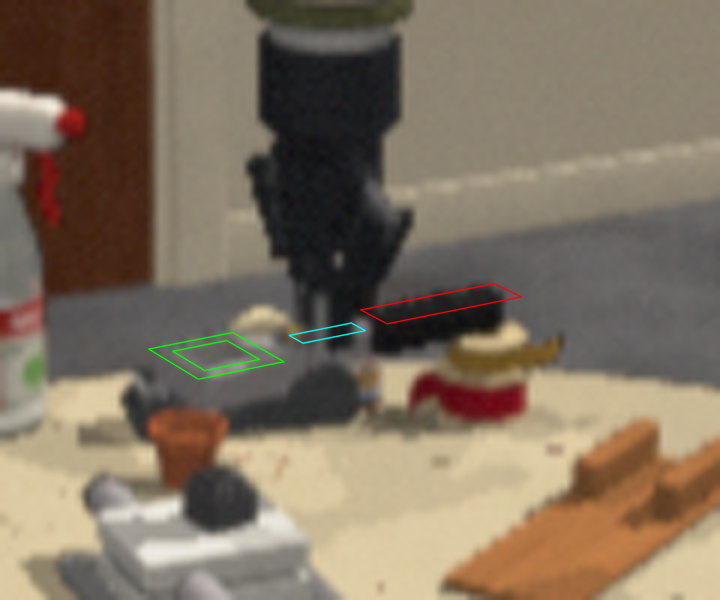

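Run:
```python
from h import *
plan([.5368,-.2144,.19],2.0696,9)
```

```text
-0.47 -0.09 0.06 0.0 0.0 -0.35
-0.47 -0.11 0.06 0.0 0.0 -0.35
-0.46 -0.13 0.06 0.0 0.0 -0.35
-0.46 -0.15 0.06 0.0 0.0 -0.35
-0.45 -0.18 0.06 0.0 0.0 -0.35
-0.44 -0.2 0.06 0.0 0.0 -0.35
-0.43 -0.22 0.06 0.0 0.0 -0.35
-0.42 -0.24 0.06 0.0 0.0 -0.35
-0.41 -0.26 0.06 0.0 0.0 -0.35
```

```bash
python3 -m crank '-0.35 -0.07 0.03 0 0 -0.3 5; -0.47 -0.11 0.03 0 0 -0.35 5; -0.46 -0.13 0.03 0 0 -0.35 5; -0.46 -0.15 0.03 0 0 -0.35 5; -0.45 -0.18 0.03 0 0 -0.35 5; -0.44 -0.2 0.03 0 0 -0.35 5; -0.43 -0.22 0.03 0 0 -0.35 5; -0.42 -0.24 0 0 0 -0.3 5; -0.25 -0.16 0 0 0 -0.2 5; 0 0 0 0 0 0 5'
python3 - <<'E'
from h import *
show(); plan([.5368,-.2144,.15],2.0696,4)
E
```

```text
clock: 30.4
position: [0.5353, -0.2068, 0.1961]
ee_rot: [0.519, 0.855, -0.001, -0.003]
ft_force: [0.6, 0.0, -4.5]
grip_width: 0.126
t=30.40 pos [ 0.5353 -0.2068  0.1961] yaw 2.0506 tilt [-0.0056  0.0016] f [ 0.6  0.  -4.5] tq [-0.11 -0.08 -0.03] jaw 10.8 q [ 0.68  0.35 -0.47  1.71  0.17  1.13  0.64]
-0.05 -0.01 0.29 -0.01 -0.01 -0.03
-0.05 -0.01 0.29 -0.01 -0.01 -0.03
-0.05 -0.01 0.29 -0.01 -0.01 -0.03
-0.05 -0.01 0.29 -0.01 -0.01 -0.03
```

```bash
python3 -m crank '-0.03 -0.01 0.1 -0.01 -0.01 -0.03 5; -0.03 -0.01 0.2 -0.01 -0.01 -0.03 5; -0.03 -0.01 0.25 -0.01 -0.01 -0.03 5; -0.03 0 0.25 0 0 -0.02 5; 0 0 0.2 0 0 0 5; 0 0 0.05 0 0 0 5; 0 0 0 0 0 0 5; 0 0 0 0 0 0 5; 0 0 0 0 0 0 5; 0 0 0 0 0 0 5'
python3 - <<'E'
from h import *
show(); plan([.5368,-.2144,.15],2.0696,2)
snap('top','t17'); snap('scene','s17')
o,p,r,yaw=st(); y=yaw-np.pi; L=.0665; q=[p[0]-L*np.cos(y),p[1]-L*np.sin(y),y]; z=p[2]-.080; print(q,z)
w=[.505,-.156,-1.072]
rp=[(xf(w,rect(-.047,.188,-.04,.04,.008)),(255,255,255)),(xf(w,rect(.094,.182,.018,.035,.032)),(255,255,255)),(xf(w,rect(.094,.182,-.035,-.018,.032)),(255,255,255))]
overlay("t17","top",wpolys(q,z)+rp,285,375,140,205,8,"o17t"); overlay("s17","scene",wpolys(q,z)+rp,255,345,140,220,8,"o17s")
crop("t17",235,270,145,180,14,"t17b")
E
```

```text
clock: 31.4
position: [0.537, -0.2076, 0.1491]
ee_rot: [0.511, 0.86, 0.001, -0.001]
ft_force: [0.5, 0.3, -4.0]
grip_width: 0.128
t=31.40 pos [ 0.537  -0.2076  0.1491] yaw 2.0691 tilt [-0.0007  0.0022] f [ 0.5  0.3 -4. ] tq [-0.14 -0.07 -0.03] jaw 10.9 q [ 0.67  0.4  -0.46  1.74  0.2   1.04  0.64]
-0.07 -0.04 -0.01 0.0 -0.01 -0.0
-0.07 -0.04 -0.01 0.0 -0.01 -0.0
[np.float64(0.5052384462334435), np.float64(-0.14921421098980878), np.float64(-1.0724922648149358)] 0.06911366333150808
```

View pics/o17t.png

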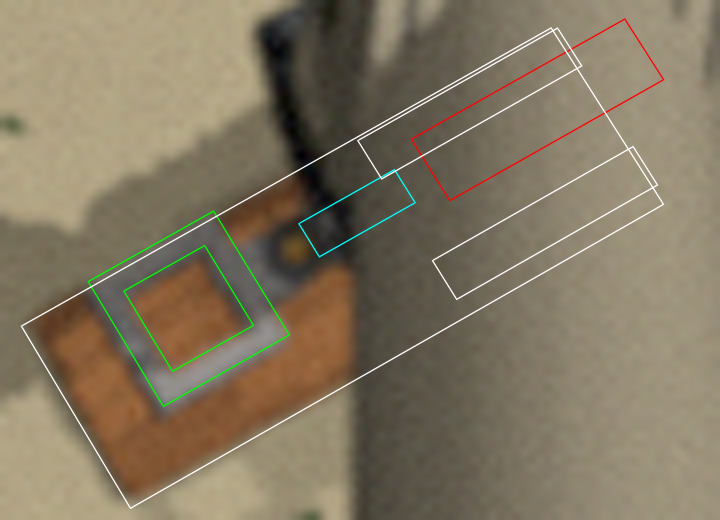

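View pics/o17s.png

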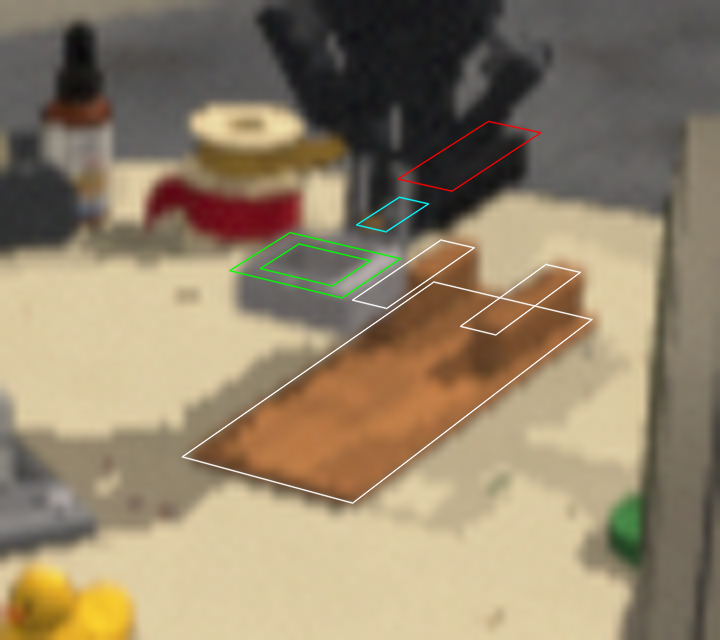

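View pics/t17b.png

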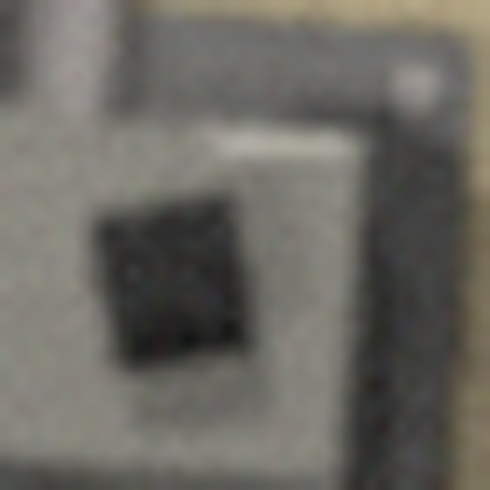

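Run:
```python
from h import *
plan([.538,-.2144,.12],2.0696,4)
```

```text
-0.04 -0.01 0.18 0.0 -0.0 -0.0
-0.04 -0.01 0.18 0.0 -0.0 -0.0
-0.04 -0.01 0.18 0.0 -0.0 -0.0
-0.04 -0.01 0.18 0.0 -0.0 -0.0
```

```bash
python3 -m crank '-0.04 -0.01 0.05 0 0 0 5; -0.04 -0.01 0.1 0 0 0 5; -0.04 -0.01 0.15 0 0 0 5; -0.03 -0.01 0.15 0 0 0 5; 0 0 0.1 0 0 0 5; 0 0 0.03 0 0 0 5; 0 0 0 0 0 0 5; 0 0 0 0 0 0 5; 0 0 0 0 0 0 5; 0 0 0 0 0 0 5'
python3 - <<'E'
from h import *
show(); plan([.538,-.2144,.12],2.0696,2)
snap('top','t18'); snap('scene','s18')
o,p,r,yaw=st(); y=yaw-np.pi; L=.0665; q=[p[0]-L*np.cos(y),p[1]-L*np.sin(y),y]; z=p[2]-.080; print(q,z)
w=[.505,-.156,-1.072]
overlay("t18","top",wpolys(q,z),285,375,140,205,8,"o18t"); crop("s18",255,345,140,220,8,"o18s")
E
```

```text
clock: 32.5
position: [0.5385, -0.2143, 0.1237]
ee_rot: [0.511, 0.86, 0.001, -0.001]
ft_force: [-0.8, 0.2, -5.1]
grip_width: 0.125
t=32.50 pos [ 0.5385 -0.2143  0.1237] yaw 2.0687 tilt [-0.0007  0.0023] f [-0.8  0.2 -5.1] tq [-0.14 -0.1  -0.01] jaw 10.7 q [ 0.67  0.44 -0.45  1.75  0.22  1.    0.64]
0.0 -0.01 0.05 0.0 -0.01 -0.0
0.0 -0.01 0.05 0.0 -0.01 -0.0
[np.float64(0.5068089700892732), np.float64(-0.15592327080660595), np.float64(-1.0728436442771665)] 0.04374215381967089
```

View pics/o18t.png

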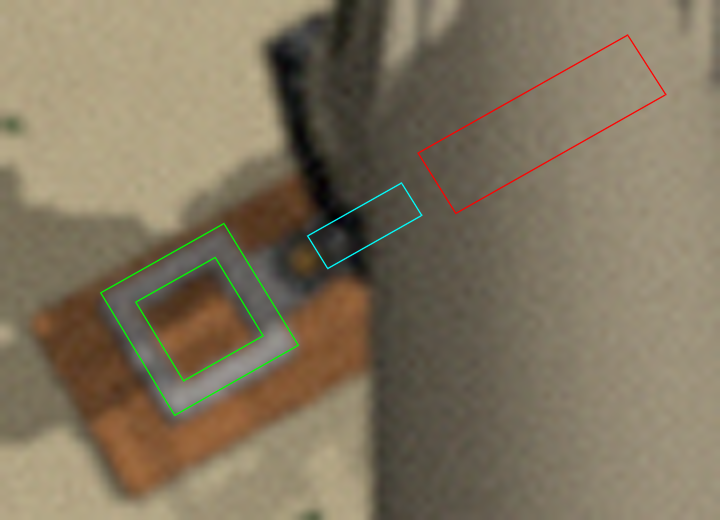

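View pics/o18s.png

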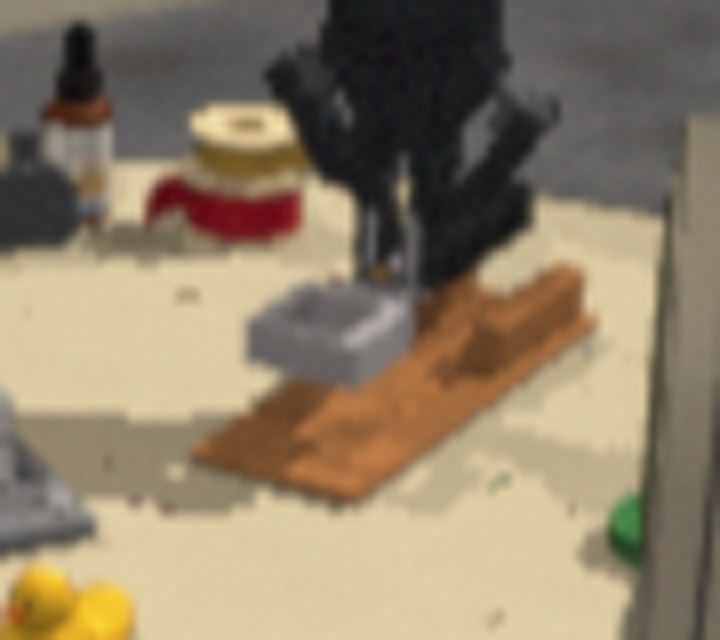

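```bash
python3 -m crank '0 -0.01 0.08 0 0 0 5; 0 -0.01 0.1 0 0 0 5; 0 0 0.1 0 0 0 5; 0 0 0.1 0 0 0 5; 0 0 0.1 0 0 0 5; 0 0 0.08 0 0 0 5; 0 0 0.05 0 0 0 5; 0 0 0 0 0 0 5; 0 0 0 0 0 0 5; 0 0 0 0 0 0 5'
python3 - <<'E'
from h import *
show()
E
```

```text
clock: 33.6
position: [0.5376, -0.2147, 0.0968]
ee_rot: [0.511, 0.86, 0.001, -0.001]
ft_force: [-0.2, 0.3, -4.3]
grip_width: 0.13
t=33.60 pos [ 0.5376 -0.2147  0.0968] yaw 2.0688 tilt [-0.0011  0.0024] f [-0.2  0.3 -4.3] tq [-0.2  -0.14 -0.01] jaw 11.1 q [ 0.66  0.48 -0.44  1.77  0.24  0.95  0.62]
```

```bash
python3 -m crank '0 0 0.05 0 0 0 5; 0 0 0.05 0 0 0 5; 0 0 0.05 0 0 0 5; 0 0 0.04 0 0 0 5; 0 0 0.02 0 0 0 5; 0 0 0 0 0 0 5; 0 0 0 0 0 0 5; 0 0 0 0 0 0 5; 0 0 0 0 0 0 5; 0 0 0 0 0 0 5'
python3 - <<'E'
from h import *
show()
snap('top','t19'); snap('scene','s19')
w=[.505,-.156,-1.072]
overlay("t19","top",wpolys(w,.008),285,375,140,205,8,"o19t"); crop("s19",255,345,140,220,8,"o19s")
E
```

```text
clock: 34.6
position: [0.5379, -0.2148, 0.0884]
ee_rot: [0.511, 0.86, 0.001, -0.001]
ft_force: [-0.7, 0.4, -3.9]
grip_width: 0.129
t=34.60 pos [ 0.5379 -0.2148  0.0884] yaw 2.0687 tilt [-0.0003  0.002 ] f [-0.7  0.4 -3.9] tq [-0.11  0.03 -0.03] jaw 11.0 q [ 0.66  0.49 -0.44  1.77  0.25  0.94  0.62]
```

View pics/o19t.png

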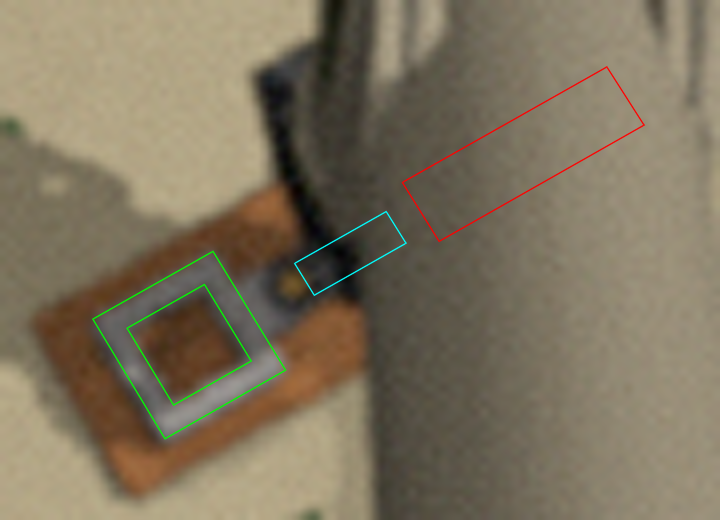

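View pics/o19s.png

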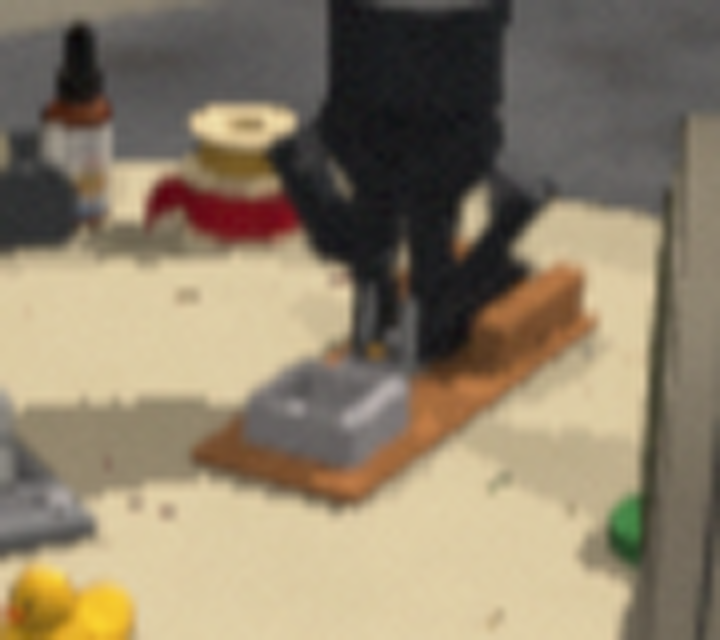

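Nearly touching, and it overlays the original pose. I'll press down lightly, release, and back off.

```bash
python3 -m crank '0 0 0.03 0 0 0 5; 0 0 0.03 0 0 0 5; 0 0 0.02 0 0 0 5; 0 0 0 0 0 0 5; 0 0 0 0 0 0 11; 0 0 0 0 0 0 25; 0 0 0 0 0 0 45; 0 0 0 0 0 0 45; 0 0 0 0 0 0 45; 0 0 0 0 0 0 45' 40
python3 -c "
from h import *
show()"
```

```text
clock: 35.7
position: [0.5395, -0.215, 0.0892]
ee_rot: [0.511, 0.859, 0.001, 0.001]
ft_force: [-0.2, -0.7, 0.6]
grip_width: 0.526
t=35.70 pos [ 0.5395 -0.215   0.0892] yaw 2.0685 tilt [0.0025 0.    ] f [-0.2 -0.7  0.6] tq [-0.01 -0.01 -0.  ] jaw 44.9 q [ 0.66  0.49 -0.44  1.77  0.25  0.93  0.62]
```

```bash
python3 -m crank '0 0 -0.1 0 0 0 45; 0 0 -0.3 0 0 0 45; 0 0 -0.5 0 0 0 45; 0 0 -0.8 0 0 0 45; 0 0 -0.8 0 0 0 45; 0 0 -0.8 0 0 0 45; 0 0 -0.8 0 0 0 45; 0 0 -0.5 0 0 0 45; 0 0 -0.2 0 0 0 45; 0 0 0 0 0 0 45'
python3 - <<'E'
from h import *
show(); plan([.36,-.45,.27],1.57,10)
E
```

```text
clock: 36.7
position: [0.5387, -0.2138, 0.2964]
ee_rot: [0.51, 0.86, 0.001, 0.003]
ft_force: [0.5, 0.6, -0.0]
grip_width: 0.528
t=36.70 pos [ 0.5387 -0.2138  0.2964] yaw 2.0703 tilt [ 0.0065 -0.0011] f [ 0.5  0.6 -0. ] tq [-0.01 -0.   -0.06] jaw 45.1 q [ 0.7   0.27 -0.48  1.58  0.13  1.32  0.7 ]
-0.3 -0.68 0.06 0.0 0.0 0.36
-0.34 -0.66 0.06 0.0 0.0 0.36
-0.37 -0.64 0.06 0.0 0.0 0.36
-0.4 -0.62 0.06 0.0 0.0 0.36
-0.43 -0.6 0.06 0.0 0.0 0.36
-0.46 -0.58 0.07 0.0 0.0 0.36
-0.49 -0.55 0.07 0.0 0.0 0.36
-0.52 -0.53 0.07 0.0 0.0 0.36
-0.54 -0.5 0.07 0.0 0.0 0.36
-0.57 -0.48 0.07 0.0 0.0 0.36
```

```bash
python3 -m crank '-0.3 -0.68 0 0 0 0.36 45; -0.34 -0.66 0 0 0 0.36 45; -0.37 -0.64 0 0 0 0.36 45; -0.4 -0.62 0 0 0 0.36 45; -0.43 -0.6 0 0 0 0.36 45; -0.46 -0.58 0 0 0 0.36 45; -0.49 -0.55 0 0 0 0.36 45; -0.45 -0.45 0 0 0 0.3 45; -0.2 -0.2 0 0 0 0.1 45; 0 0 0 0 0 0 45'
python3 - <<'E'
from h import *
show()
snap('top','t20'); snap('scene','s20')
w=[.505,-.156,-1.072]
overlay("t20","top",wpolys(w,.008),285,375,140,205,8,"o20t"); crop("s20",205,345,160,230,5,"o20s")
a,_=load("top0"); b,_=load("t20")
for nm,(u0,u1,v0,v1) in dict(duck=(230,260,210,236),pot=(258,280,102,126),tape=(320,350,220,245),stapler=(130,180,175,220)).items():
    A=a[v0:v1,u0:u1].astype(int);B=b[v0:v1,u0:u1].astype(int); print(nm,np.abs(A-B).mean().round(2))
E
```

```text
clock: 37.7
position: [0.3818, -0.411, 0.2841]
ee_rot: [0.679, 0.735, 0.002, -0.005]
ft_force: [-0.7, 0.2, -0.3]
grip_width: 0.522
t=37.70 pos [ 0.3818 -0.411   0.2841] yaw 1.6501 tilt [-0.0048  0.0101] f [-0.7  0.2 -0.3] tq [-0.01  0.    0.01] jaw 44.5 q [ 0.99  0.23 -0.28  1.64  0.06  1.29  0.77]
duck 32.05
pot 3.67
tape 10.28
stapler 16.88
```

View pics/t20.png

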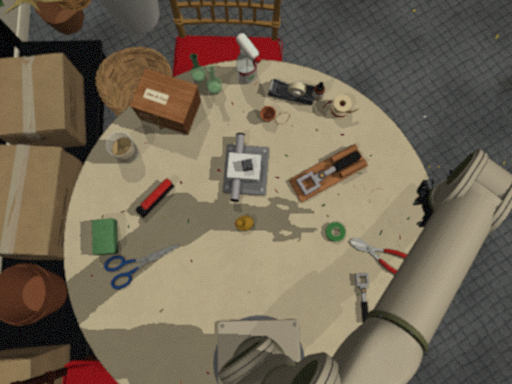

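View pics/o20t.png

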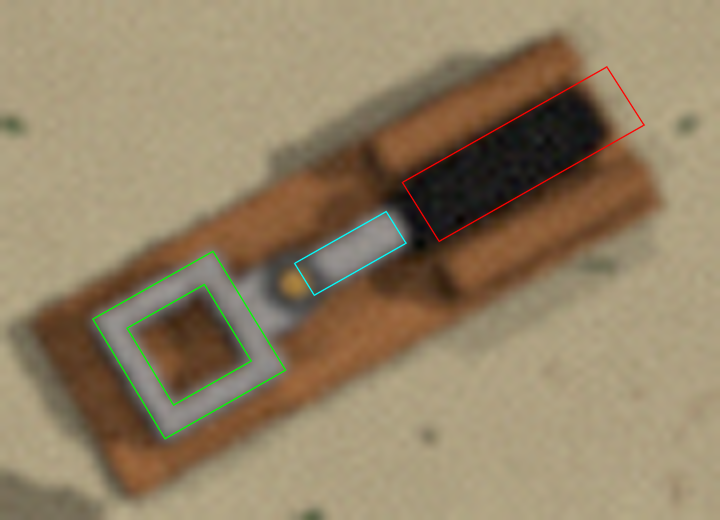

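View pics/o20s.png

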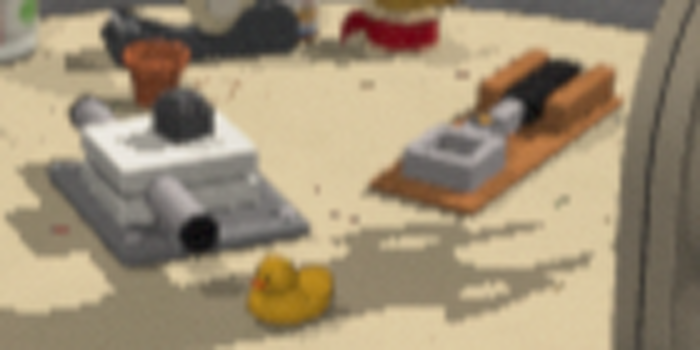

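Run:
```python
from h import *
for t in ("top0","t17","t20"):
    p,_=load(t); L=up(p,237,260,153,178,10).mean(2); M=(L<90).astype(np.uint8)
    n,l,s,c=cv2.connectedComponentsWithStats(M); k=1+np.argmax(s[1:,4]); print(t,cv2.minAreaRect(np.argwhere(l==k)[:,::-1].astype(np.float32)))
for nm,(u0,u1,v0,v1) in dict(duck=(232,258,212,234),pot=(260,278,105,123),tape=(325,346,221,243),stapler=(134,176,178,218)).items():
    a,_=load("top0"); b,_=load("t20"); 
    A,B=[cv2.cvtColor(x,cv2.COLOR_RGB2HSV)[v0:v1,u0:u1,1]>140 for x in(a,b)]
    print(nm,np.argwhere(A).mean(0).round(2),np.argwhere(B).mean(0).round(2),A.sum(),B.sum())
```

```text
top0 ((98.9662094116211, 122.66279602050781), (110.27993774414062, 109.20874786376953), 56.72511291503906)
t17 ((106.59616088867188, 124.98075866699219), (122.96479797363281, 111.78618621826172), 78.69007110595703)
t20 ((101.06401824951172, 124.35200500488281), (105.18463897705078, 101.60692596435547), 79.69515228271484)
duck [10.65 11.9 ] [10.68 11.98] 204 206
pot [8.32 7.33] [8.46 7.22] 163 160
tape [12. 18.] [nan nan] 1 0
stapler [16.44 21.84] [16.48 21.65] 355 355<stdin>:8: RuntimeWarning: Mean of empty slice.
  ret = um.true_divide(
```

```bash
python3 -c "
from workcell import hand_in
print(hand_in())"
```

```text
the job is handed in; nothing more can be done
None
```

I tightened the bolt until the wrench clicked, laid the wrench back in its rest and handed the job in at about 38 s of the 67 s allowed. `hand_in()` gave no verdict, so what follows is from my own checks.

**What I did:**
- I lifted the larger wrench out of the rest by its neck, set it fully down over the bolt head and let go.
- I took it by the black grip and turned it clockwise until the head stopped at the hard stop. The handle then gave way at about 1 N m, which is the stated click load.
- I stopped with the handle bent by roughly 0.25–0.3 rad, clicked but not forced, and eased it back straight before letting go.
- I lifted it off by the neck and laid it back in the rest.

**What the last checks showed:**
- **Wrench:** it is flat and straight in the rest, matching its starting outline to about 1 mm.
- **Bolt:** it turned about 0.40 rad in the image (0.46 rad by an earlier estimate), which fits ending at 1.0. The image gave the same angle, to within 1 degree, after the wrench came off and again at the end.
- **Duck, pot and stapler:** they sit where they did, to within 0.3 pixel.
- **Arm:** it stood clear, with a wrist force near zero.

**Checks that failed or disagreed:**
- The colour check found no usable pixels on the stem tape, so I judged it unmoved by eye only.
- Raw picture differences at the duck, tape and stapler came out high. I put that down to the arm's shadow moving.
- The handle bend is an estimate from the arm's pose and the pictures; different methods gave 0.25 to 0.31 rad.

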